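# Rack the rinsed lock plates and show the dry one to the inspection camera

## Robot

A 7-joint arm with a two-finger parallel gripper is mounted at the origin on the work surface. World frame = base frame: x ahead of the robot, y to its left, z up, the work surface at z = 0. Lengths are in m, angles in rad, forces in N, time in s.
With the tool pointing down it reaches from about 0.35 to 0.9 m from the base axis. Payload 8.1 kg.
Tool frame: the origin (TCP) lies at the very end of the fingers, on their centre line; the grasp point (between the pads) lies 19 mm behind it; z points along the fingers, y is the direction in which the jaws open and shut (so a half turn about z gives the same grasp; the last joint's range is limited). The gripper opens to 92 mm and grips with 3 to 60 N. Pads are 19 mm wide; open, the fingers measure 130 mm over their backs; the gripper's body (75 mm by 190 mm) begins 47 mm behind the grasp point.
Start: joints at [-1.35, 0.434, 0.025, 1.573, -0.012, 1.134, -0.075], TCP at [0.199, 0.593, 0.227] pointing down, gripper open.
Joint ranges: [-2.62, 2.62], [-0.44, 2.09], [-1.27, 1.32], [0.08, 2.57], [-1.32, 4.46], [0.12, 2], [-2.74, 2.74]. Speed limits (rad/s): [2.22, 2.22, 3.01, 3.01, 3.14, 3.14, 3.14].

## Interface

Orientations are given as a rotation vector (axis times angle).
In Python, from cell import observe, get_image, sign_off gives the robot as it stands.
- The arm moves only by the tool arm_command, never from a script. Its argument "deltas" is a list of rows, each an object with "xyz": the shift along the tool's x, y, z in cm, a list of three; "turn": the turn about the tool's z in degrees; "jaw": the closure in counts, from 0 (fully open) to 255 (shut). A call has 1 to 5 rows; each row is the pose to reach, as a shift and turn from the pose measured when the call began, along the tool's axes at that moment; what a row does not reach only later rows make up. A row lasts 1/12 s, in which the tool goes at most 41.7 mm and 7.16 degrees, less where a joint would pass 70% of its speed; a pose out of reach is approached as far as the arm can. A call with a gripper value outside its range is refused whole. The fingers move at their own pace and stop on an object; "force" is the grip in N (left out, the last holds). Time passes only in rows, so rows that repeat a pose let the fingers close. It gives the time, the measured TCP pose, the force and the opening at its end, in the units of the state.
- observe(): the state, without advancing time (a new reading comes with each control period).
- get_image(name): name is "side" or "top" or "wrist"; returns a dict with "frame" (400x640x3 uint8, red, green, blue), "depth" (400x640 float32, m along the optical axis (not along the pixel's ray), 0 where there is no reading), "camera_matrix" (3x3 intrinsics, pixels), "distortion" ([k1, k2, p1, p2, k3] as OpenCV has them; the pictures are not rectified), "cam_to_world" (4x4, takes a point from camera to world coordinates). Camera axes: x right, y up, looking along -z (the intrinsics and any distortion apply to the point x, -y, -z); pixel columns grow to the right and rows downward; lengths in m; the calibration is good to about 2 mm. A picture is of the moment at which its call begins.
- sign_off(): hands the job in, once; it reports no verdict.
The state is a dict: "clock": time; "joints": joint angles; "dq": joint speeds; "joint_efforts": joint torques, N m; "position": TCP position; "ee_rot": TCP orientation; "force": force on the tool from outside, world axes, zero at the start; "ft_torque": the same for the moment, N m; "width": opening from 0.0 (shut) to 1.0 (fully open).
Only numpy, scipy, OpenCV 4.12 (cv2) and the standard library are available. Lean on these libraries where they do the work, as an engineer would, in place of code of your own. Each camera call takes 0.05 s, during which the arm holds its last target.

## Task

Stand the two rinsed lock plates upright in the wooden drying rack, right down before you let go: first the silvery nickel one in slot 2, then the copper one in slot 3 (slots are marked by one, two and three black pins). Then lift the dry brass plate out of slot 1 and hold it up to the inspection camera, crest up, ornamental front square to the tilted lens, centred in its view and 15 cm from it. Finish while still holding it there in the air; keep your fingers off the raised ornamental fronts of all the plates, and do not shift the camera or the other things on the table.

Things in the scene. Friction and masses are not known exactly. Their poses are not given: they have to be found in the camera images.
- brass: Polished brass, starts in slot 1, front to the drying rack's +x. Door lock plate 44 mm wide, 132 high, 4 thick plus a panel raised 1.5 mm on its front; about 0.24 kg. Origin: middle of the straight lower edge and of the 4 mm. x points out of the ornamental front, y along the width, z up. Side edges straight (y = +-22 mm) up to z = 118 mm, above is a 28 mm wide crest. Grip across the width near z = 95 mm.
- nickel: Silvery nickel, starts in the rinse rack, front to its +x. Door lock plate 44 mm wide, 132 high, 4 thick plus a panel raised 1.5 mm on its front; about 0.24 kg. Origin: middle of the straight lower edge and of the 4 mm. x points out of the ornamental front, y along the width, z up. Side edges straight (y = +-22 mm) up to z = 118 mm, above is a 28 mm wide crest. Grip across the width near z = 95 mm.
- copper: Reddish copper, starts in the rinse rack, front to its +x. Door lock plate 44 mm wide, 132 high, 4 thick plus a panel raised 1.5 mm on its front; about 0.24 kg. Origin: middle of the straight lower edge and of the 4 mm. x points out of the ornamental front, y along the width, z up. Side edges straight (y = +-22 mm) up to z = 118 mm, above is a 28 mm wide crest. Grip across the width near z = 95 mm.
- brass_face: raised ornamental panel (34 mm wide, 96 mm high, 5 mm in from the side edges) on the brass plate's front, with handle hole and keyhole; keep the fingers off it. Origin: centre of the panel's front, 60 mm above the plate's lower edge, 3.5 mm in front of its origin; axes parallel to the plate's.
- nickel_face: raised ornamental panel (34 mm wide, 96 mm high, 5 mm in from the side edges) on the nickel plate's front, with handle hole and keyhole; keep the fingers off it. Origin: centre of the panel's front, 60 mm above the plate's lower edge, 3.5 mm in front of its origin; axes parallel to the plate's.
- copper_face: raised ornamental panel (34 mm wide, 96 mm high, 5 mm in from the side edges) on the copper plate's front, with handle hole and keyhole; keep the fingers off it. Origin: centre of the panel's front, 60 mm above the plate's lower edge, 3.5 mm in front of its origin; axes parallel to the plate's.
- brass_edge (a point): middle (60 mm up) of the brass plate's side edge at its +y side; seen by the camera it is on the camera's +y side when the front faces the lens and the crest is up.
- drying_rack: fixed wooden rack: board 170 (x) by 150 (y) by 25 mm, slots 45 mm apart along x (slot 1 at x = +45 mm, slot 3 at -45). Each slot is a 9 mm gap between 8 mm round-topped dowels at y = +-13 mm, reaching 60 mm above the board. Plates stand on the board, width along y, and may lean 0.06 rad. Black pins at each slot's +y end count 1, 2, 3. Origin: centre of the underside.
- slot1 (a point): middle of slot 1's floor (top of the board), axes as the rack's: x across the gap, y along the plate's width, z up. The brass plate starts here.
- slot2 (a point): middle of slot 2's floor, axes as the rack's; for the nickel plate.
- slot3 (a point): middle of slot 3's floor, axes as the rack's; for the copper plate.
- rinse_rack: fixed stainless drip tray 170 (x) by 130 (y) by 22 mm; wire hoops 77 mm high form two 9 mm slots at x = +27.5 and -27.5 mm, 30 mm wide along y. One holds the nickel, the other the copper plate (either way), standing on the tray's floor 15 mm above the origin, width along y. Origin: centre of the underside.
- cam_stand: fixed stand of the inspection camera: dark steel base 130 by 120 mm, post, and a fork 300 mm up in which the grey camera head with white ring light (70 mm across) tilts; its top stays below 345 mm. Origin: under the post; the camera looks to its -x side.
- lens (a point): centre of the lens front, 57 mm ahead of the tilt axis. Axes of the head: the camera looks along -x, y is level, z is the picture's up. It looks down by 0.15 to 0.45 rad (stiff clamp, stays unless pushed). A plate shown squarely, front to the lens and crest up, has its axes parallel to these.
- jar: bystander: white jar of polish with red cap, 64 mm across, 75 mm high. Origin: centre of the underside.
- jug: bystander: white measuring beaker, 84 mm across the rim, 120 mm high. Origin: centre of the underside.
- hook: bystander: bent brass rod, 8 mm thick, 200 mm long, lying along its x. Origin: half-way along.
- gallery: bystander: openwork brass gallery piece 50 by 100 by 35 mm. Origin: centre of the underside.
Things that resemble listed ones, but are neither listed nor needed, are in the scene too. Leave any purple look-alike of the brass alone.

How it is judged:
On the way, in this order (a step that is already met when the one before it is completed fails the run):
1. the nickel plate stands down in slot 2 of the drying rack, let go (x of nickel in the frame of slot2 between -0.008 and 0.008 m and y of nickel in the frame of slot2 between -0.02 and 0.02 m and z of nickel in the frame of slot2 between -0.006 and 0.006 m and angle between nickel's own z axis and vertical below 0.15 rad and contact force between nickel and the fingers below 0.2 N), for 0.2 s.
2. the copper plate stands down in slot 3 of the drying rack, let go (x of copper in the frame of slot3 between -0.008 and 0.008 m and y of copper in the frame of slot3 between -0.02 and 0.02 m and z of copper in the frame of slot3 between -0.006 and 0.006 m and angle between copper's own z axis and vertical below 0.15 rad and contact force between copper and the fingers below 0.2 N), for 0.2 s.
At the end, for the whole second after the job is handed in: Brass plate held still in the fingers, clear of rack and camera; front 120-180 mm from the lens, within 15 mm of its axis, square within 0.15 rad, crest up. Nickel in slot 2 and copper in slot 3, let go, lean under 0.15 rad; lower edge within 6 mm of the floor, 8 mm across, 20 mm along the slot (all of step 1 and all of step 2 and x of brass_face in the frame of lens between -0.18 and -0.12 m and y of brass_face in the frame of lens between -0.015 and 0.015 m and z of brass_face in the frame of lens between -0.015 and 0.015 m and angle between the x axis of brass and the x axis of lens, either way round below 0.15 rad and angle between the z axis of brass and the z axis of lens, either way round below 0.15 rad and angle between brass's own z axis and vertical below 0.9 rad and y of brass_edge in the frame of lens above 0.004 m and contact force between brass and the fingers above 1 N and height (world z) of brass above 0.06 m and contact force between brass and drying_rack below 0.1 N and contact force between brass and cam_stand below 0.1 N and linear speed of brass below 0.02 m/s and angular speed of brass below 0.2 rad/s); the arm keeps its last pose, push and grip.
It fails at once if a finger pressed on an ornamental front (contact force between any of brass_face, nickel_face, copper_face and the fingers above 1 N).
It fails at once if a plate was dropped rather than lowered (fell faster than 0.5 m/s out of the fingers) ((linear speed of brass above 0.5 m/s and contact force between brass and the fingers below 0.05 N) or (linear speed of nickel above 0.5 m/s and contact force between nickel and the fingers below 0.05 N) or (linear speed of copper above 0.5 m/s and contact force between copper and the fingers below 0.05 N)).
It fails at once if the camera was shifted (over 8 mm) (distance of lens from where it was at the start of the episode above 0.008 m).
It fails at once if a bystander was moved over 30 mm (distance of any of jar, jug, hook, gallery from where it was at the start of the episode above 0.03 m).
It also fails if it takes over 72 s, if anything falls off the work surface, if the arm or the gripper's body presses on something with over 40 N, if the wrist force passes 120 N, or if a joint passes its speed limit or range.

## Working session

There is one attempt and no reset: what is moved stays moved. The work goes in short steps, Python scripts to look and compute and a tool call to move; the robot and the scene stay as the last step left them, time stands still between calls to the robot, and variables do not carry over. Pictures are saved under pics/ and viewed, and the job is handed in when it is done.

Besides the shell and the picture viewer there is one more tool, called after ">>>" in YAML: its name, and indented under it one key for each argument. arm_command: Moves the arm, as the interface text tells. Its arguments: {"type":"object","properties":{"deltas":{"type":"array","items":{"type":"object","properties":{"xyz":{"type":"array","items":{"type":"number"}},"turn":{"type":"number"},"jaw":{"type":"number"}}}},"force":{"type":"number"}},"required":["deltas"]}

```bash
ls; mkdir -p pics; python3 - <<'E'
from cell import observe,get_image
import cv2,numpy as np
print(observe())
for n in ["side","top","wrist"]:
    d=get_image(n); cv2.imwrite(f"pics/{n}0.png",d["frame"][:,:,::-1]); np.savez(f"{n}0.npz",**d)
    print(n,d["camera_matrix"],d["distortion"],d["cam_to_world"])
E
```

```text
pics
{'clock': 0.0, 'joints': array([-1.34957886,  0.43520454,  0.02495406,  1.57410155, -0.01161455,
        1.13399335, -0.07507989]), 'dq': array([ 2.58961430e-04, -2.33896184e-03, -4.62845602e-04, -6.94698417e-04,
       -1.19054906e-03, -4.61957172e-04,  8.46327711e-05]), 'joint_efforts': array([ 5.55542488e-05, -6.67851877e+01,  9.84715931e-01, -3.14457715e+01,
       -6.06037932e-02,  4.29765531e-02,  1.59887340e-04]), 'position': array([0.19874345, 0.59201698, 0.22595448]), 'ee_rot': array([-5.06470480e-01, -3.10036379e+00,  2.44439761e-03]), 'force': array([-6.36471781e-01, -3.59822613e-04, -2.36392100e-02]), 'ft_torque': array([-0.0302155 ,  0.04238778,  0.00425961]), 'width': 1.0033607796675938}
side [[412.17103625   0.         317.67034947]
 [  0.         412.17103625 199.83473236]
 [  0.           0.           1.        ]] [-0.08443814  0.          0.          0.          0.        ] [[ 0.82830262  0.26065903 -0.49595528 -0.03332161]
 [-0.56015879  0.40375189 -0.72333017 -0.81896411]
 [ 0.01170034  0.87694999  0.4804392   0.80078575]
 [ 0.          0.          0.          1.        ]]
top [[437.07504074   0.         325.77110004]
 [  0.         437.07504074 200.67747289]
 [  0.           0.           1.        ]] [0.01573202 0.         0.         0.         0.        ] [[-0.01713186  0.99663271 -0.08018561  0.46933343]
 [-0.9997691  -0.01603482  0.01430523  0.1036665 ]
 [ 0.0129713   0.08041217  0.99667729  1.40025491]
 [ 0.          0.          0.          1.        ]]
wrist [[304.24161098   0.         323.99392851]
 [  0.         304.24161098 197.50371027]
 [  0.           0.           1.        ]] [-0.05442186  0.          0.          0.          0.        ] [[ 0.31793601 -0.91947245 -0.2312728   0.13597663]
 [ 0.94810947  0.30774865  0.07986991  0.61322638]
 [-0.00226429 -0.24466545  0.96960491  0.38430769]
 [ 0.          0.          0.          1.        ]]
```

View pics/side0.png

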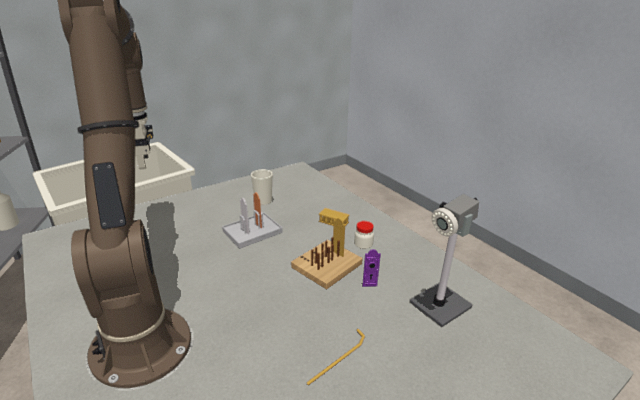

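View pics/top0.png

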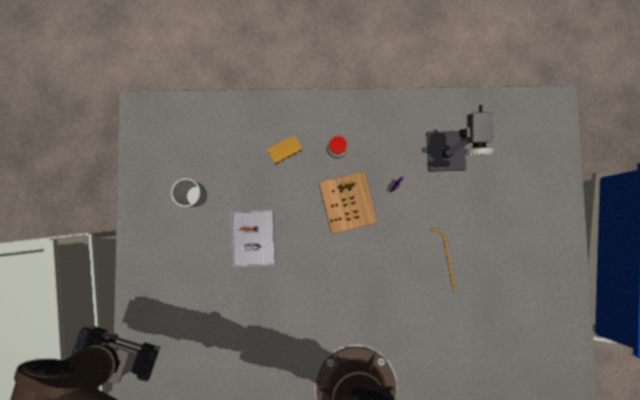

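View pics/wrist0.png

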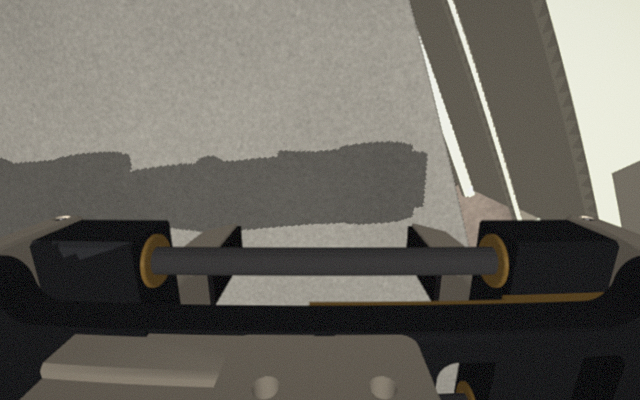

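```bash
cat > h.py <<'E'
import numpy as np,cv2
def load(n): 
    d=np.load(n); return {k:d[k] for k in d.files}
def rays(d,uv):
    uv=np.asarray(uv,float).reshape(-1,1,2)
    p=cv2.undistortPoints(uv,d["camera_matrix"],d["distortion"]).reshape(-1,2)
    r=np.c_[p[:,0],-p[:,1],-np.ones(len(p))]
    T=d["cam_to_world"]; return T[:3,3],r@T[:3,:3].T   # scaled by depth
def atz(d,uv,z):
    o,r=rays(d,uv); t=(z-o[2])/r[:,2]; return o+t[:,None]*r
def cloud(d,mask=None):
    m=d["depth"]>0
    if mask is not None: m=m&(mask>0)
    v,u=np.nonzero(m); o,r=rays(d,np.c_[u,v]); return o+d["depth"][v,u][:,None]*r,np.c_[u,v]
def proj(d,P):
    P=np.atleast_2d(P); T=d["cam_to_world"]; c=(P-T[:3,3])@T[:3,:3]
    c=np.c_[c[:,0],-c[:,1],-c[:,2]]
    return cv2.projectPoints(c,np.zeros(3),np.zeros(3),d["camera_matrix"],d["distortion"])[0].reshape(-1,2)
def two(d1,u1,d2,u2):
    o1,r1=rays(d1,[u1]);o2,r2=rays(d2,[u2]);r1=r1[0];r2=r2[0]
    s=np.linalg.lstsq(np.c_[r1,-r2],o2-o1,rcond=None)[0]
    a=o1+s[0]*r1;b=o2+s[1]*r2; return (a+b)/2,np.linalg.norm(a-b)
def crop(d,x0,y0,x1,y1,f,out):
    cv2.imwrite(out,cv2.resize(np.ascontiguousarray(d["frame"][y0:y1,x0:x1,::-1]),None,fx=f,fy=f,interpolation=cv2.INTER_CUBIC))
E
python3 - <<'E'
from h import *
t=load("top0.npz");s=load("side0.npz")
crop(t,220,140,420,280,4,"pics/tc.png")
crop(s,200,160,400,300,4,"pics/sc.png")
crop(s,400,180,500,330,4,"pics/cam.png")
E
```

```text
(no output)
```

View pics/tc.png

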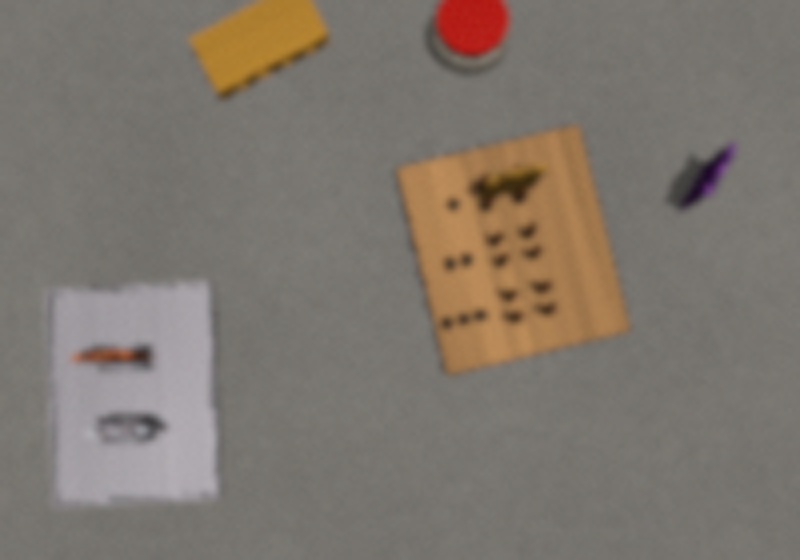

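View pics/sc.png

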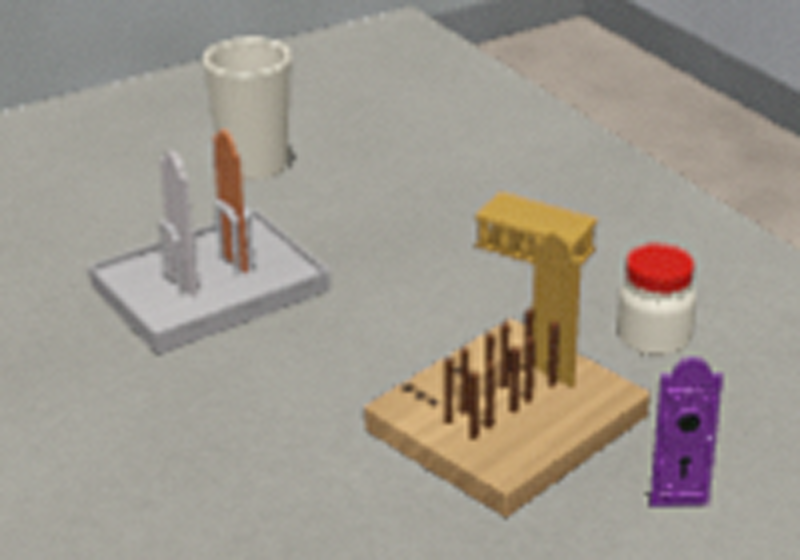

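View pics/cam.png

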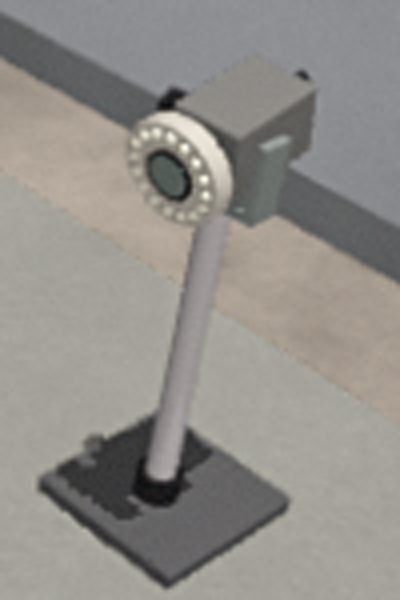

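```bash
python3 - <<'E'
from h import *
np.set_printoptions(precision=4,suppress=True)
t=load("top0.npz");s=load("side0.npz")
hsv=cv2.cvtColor(t["frame"],cv2.COLOR_RGB2HSV)
def rect(m,z,name):
    m=m.astype(np.uint8); m=cv2.morphologyEx(m,cv2.MORPH_CLOSE,np.ones((9,9)))
    c=max(cv2.findContours(m,cv2.RETR_EXTERNAL,cv2.CHAIN_APPROX_NONE)[0],key=cv2.contourArea)
    P=atz(t,c.reshape(-1,2)+0.0,z)[:,:2].astype(np.float32)
    r=cv2.minAreaRect(P*1000); print(name,r); return r
H,S,V=[hsv[:,:,i].astype(int) for i in range(3)]
print(hsv[225,360],hsv[260,245],hsv[300,400],hsv[150,285])
sub=np.zeros(H.shape,bool); sub[165:240,310:385]=1
rect(sub&(S>80),0.025,"dry")
sub[:]=0; sub[200:275,225:280]=1
rect(sub&(V>145),0.022,"rinse")
# depth-based
P,uv=cloud(t)
for nm,lo,hi in [("dry",.02,.03),("rinse",.008,.03)]:
    pass
for (x0,x1,y0,y1,nm) in [(225,285,200,275,"rinse"),(310,385,165,240,"dry")]:
    k=(uv[:,0]>x0)&(uv[:,0]<x1)&(uv[:,1]>y0)&(uv[:,1]<y1)
    print(nm,np.histogram(P[k,2],bins=np.arange(-.01,.2,.01)))
# lens: ring in side image
P,uv=cloud(s)
fr=s["frame"].astype(int)
k=(uv[:,0]>428)&(uv[:,0]<462)&(uv[:,1]>203)&(uv[:,1]<240)
q=P[k];c=fr[uv[k][:,1],uv[k][:,0]]
print(len(q))
w=(c.min(1)>150)
np.savez("ring.npz",q=q,c=c,uv=uv[k])
# RANSAC plane
best=0
rng=np.random.default_rng(0)
a=q[w]
for _ in range(500):
    i=rng.choice(len(a),3,replace=False); n=np.cross(a[i[1]]-a[i[0]],a[i[2]]-a[i[0]]); L=np.linalg.norm(n)
    if L<1e-6: continue
    n/=L; inl=abs((a-a[i[0]])@n)<.002
    if inl.sum()>best: best=inl.sum();bi=inl
b=a[bi]; cen=b.mean(0); n=np.linalg.svd(b-cen)[2][2]; n*=-np.sign(n[0])
print(len(a),best,cen,n,"tilt",np.arcsin(-n[2]),"yaw",np.arctan2(n[1],n[0]))
e1=np.cross(n,[0,0,1]);e1/=np.linalg.norm(e1);e2=np.cross(e1,n)
xy=np.c_[(b-cen)@e1,(b-cen)@e2].astype(np.float32)
h=cv2.minEnclosingCircle(xy*1000);print(h, cen+e1*h[0][0]/1000+e2*h[0][1]/1000)
el=cv2.fitEllipse(cv2.convexHull(xy*1000));print(el)
E
```

```text
[ 15 130 163] [150   6 166] [ 17  19 120] [ 19 187 175]
dry ((575.2808227539062, 14.693222045898438), (170.04067993164062, 150.5958251953125), 12.571990013122559)
rinse ((467.0479736328125, 313.94866943359375), (167.71722412109375, 123.61080932617188), 2.004540205001831)
rinse (array([ 851, 1261, 1755,  296,    7,    6,    7,    6,   56,   13,    7,
          7,    6,   19,   19,   27,    4,    0,    0,    0]), array([-0.01,  0.  ,  0.01,  0.02,  0.03,  0.04,  0.05,  0.06,  0.07,
        0.08,  0.09,  0.1 ,  0.11,  0.12,  0.13,  0.14,  0.15,  0.16,
        0.17,  0.18,  0.19]))
dry (array([1155, 1767,   69, 2118,  174,   17,    9,   13,   21,   62,    6,
          2,    7,    5,   10,   11,   15,    0,    0,    0]), array([-0.01,  0.  ,  0.01,  0.02,  0.03,  0.04,  0.05,  0.06,  0.07,
        0.08,  0.09,  0.1 ,  0.11,  0.12,  0.13,  0.14,  0.15,  0.16,
        0.17,  0.18,  0.19]))
1183
366 56 [ 0.6762 -0.3156  0.31  ] [-0.9849 -0.1719  0.0218] tilt -0.02176005884050768 yaw -2.968821753286052
((4.570958614349365, -10.631117820739746), 32.63515853881836) [ 0.6751 -0.3111  0.2994]
((4.449542999267578, -11.445324897766113), (61.752437591552734, 64.04298400878906), 124.5207290649414)
```

```bash
python3 - <<'E'
from h import *
from cell import get_image
np.set_printoptions(precision=4,suppress=True)
D=[];T=[]
for i in range(8):
    d=get_image("side");D.append(d["depth"]); e=get_image("top");T.append(e["depth"])
def avg(X):
    X=np.array(X);X=np.where(X>0,X,np.nan);print("noise",np.nanmedian(np.nanstd(X,0)));return np.nan_to_num(np.nanmedian(X,0))
d["depth"]=avg(D);e["depth"]=avg(T)
np.savez("sideA.npz",**d);np.savez("topA.npz",**e)
P,uv=cloud(d)
dep=d["depth"][200:245:2,426:470:2]
for r in dep: print(' '.join('%.0f'%(x*1000) for x in r))
crop(e,420,100,500,180,7,"pics/camtop.png")
E
```

```text
noise 0.003958782
noise 0.0030822875
3095 3071 3059 3027 3036 3018 2998 2981 2966 2951 2931 2923 2910 992 990 990 989 987 987 984 982 983
3091 3064 3058 3041 3021 3012 3001 2982 1014 1013 2940 2932 985 986 982 982 982 981 980 978 976 976
3098 3071 3067 3043 3022 3005 2991 1011 1010 1006 981 979 980 978 977 976 976 973 973 972 971 971
3106 3082 3066 3045 3028 3013 2994 1011 1008 978 975 974 974 973 971 970 967 967 966 967 964 964
3108 3086 3075 3042 3029 3022 972 961 956 955 974 970 966 965 966 962 963 960 960 959 959 959
3096 3095 3074 3057 3050 964 957 951 950 948 947 947 966 961 959 957 957 955 956 954 958 962
3069 3069 3077 3062 970 965 955 952 948 942 942 942 942 963 957 954 951 950 950 952 961 966
3040 3044 3048 980 973 965 956 956 946 944 939 939 939 940 961 956 949 946 951 957 965 970
3019 3022 3017 982 973 971 965 958 953 947 940 937 936 937 941 959 951 951 955 961 956 957
2991 2995 2995 981 981 975 964 960 953 952 941 939 936 935 936 960 955 953 959 964 953 959
2982 2974 2968 989 985 974 967 961 955 950 946 937 937 932 935 937 957 958 963 961 959 963
2948 2945 2945 986 984 9
[... 479 characters left out ...]
5 971 966 960 950 948 946 989 985 981 976 975 980 987
2816 2810 2808 2810 2812 2815 2808 2811 982 968 969 958 957 952 1003 1004 987 981 977 978 984 2817
2785 2782 2787 2793 2788 2794 2790 2792 2792 2793 2785 966 1012 1007 1006 1008 2801 2796 977 2798 2796 2792
2760 2769 2769 2767 2771 2769 2765 2763 2769 2762 2768 1024 1015 1010 1010 1012 2772 2782 2774 2772 2771 2772
1420 2741 2751 2741 2747 2749 2745 2744 2750 2751 2748 1023 1017 1012 1012 1017 2749 2749 2750 2753 2750 2752
1407 1407 1408 2730 2726 2727 2729 2720 2727 2724 2731 1023 1017 1015 1015 2730 2734 2733 2728 2732 2736 2730
1397 1394 1396 1397 2709 2713 2711 2708 2703 2703 2710 1025 1021 1018 1020 2711 2710 2711 2712 2711 2712 2712
```

View pics/camtop.png

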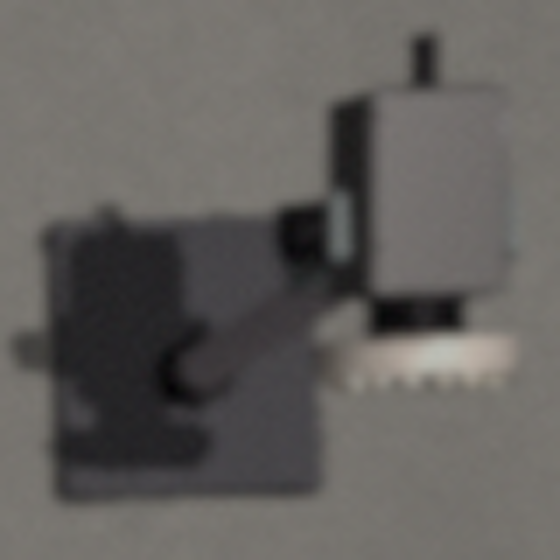

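```bash
python3 - <<'E'
from h import *
np.set_printoptions(precision=4,suppress=True)
s=load("sideA.npz");t=load("topA.npz")
def plane(a,thr=.003):
    rng=np.random.default_rng(0);best=0
    for _ in range(2000):
        i=rng.choice(len(a),3,replace=False); n=np.cross(a[i[1]]-a[i[0]],a[i[2]]-a[i[0]]); L=np.linalg.norm(n)
        if L<1e-6: continue
        n/=L; inl=abs((a-a[i[0]])@n)<thr
        if inl.sum()>best: best=inl.sum();bi=inl
    b=a[bi]; c=b.mean(0); return c,np.linalg.svd(b-c)[2][2],b,bi
# table check
P,uv=cloud(t)
def box(uv,x0,y0,x1,y1): return (uv[:,0]>=x0)&(uv[:,0]<=x1)&(uv[:,1]>=y0)&(uv[:,1]<=y1)
q=P[box(uv,400,220,430,300)];print("table top z",q[:,2].mean())
c,n,b,_=plane(P[box(uv,474,114,491,140)]);n*=np.sign(n[2])
print("headtop(top)",len(b),c,n,"tilt",np.arctan2(-n[0],n[2]), "n")
q=P[box(uv,429,133,465,170)];q=q[q[:,2]<.05];print("base",np.median(q[:,2]))
P,uv=cloud(s)
q=P[box(uv,470,330,520,380)];print("table side z",q[:,2].mean())
# head top in side: quad polygon (crop/4+offset)
poly=(np.array([[188,112],[258,62],[308,88],[240,130]])/4+[400,180]).astype(np.int32)
m=np.zeros((400,640),np.uint8);cv2.fillPoly(m,[poly],1)
Q,_=cloud(s,m);c,n,b,_=plane(Q);n*=np.sign(n[2]);print("headtop(side)",len(Q),len(b),c,n)
poly=(np.array([[248,140],[308,98],[308,130],[285,140],[262,150],[248,160]])/4+[400,180]).astype(np.int32)
m[:]=0;cv2.fillPoly(m,[poly],1)
Q,_=cloud(s,m);c,n,b,_=plane(Q);print("headside",len(Q),len(b),c,n)
# ring
m[:]=0;cv2.ellipse(m,((400+174/4,180+165/4),(18,27),-22),1,-1)
Q,u=cloud(s,m);c,n,b,bi=plane(Q);n*=np.sign(n[0]);print("ring",len(Q),len(b),c,n)
# base footprint side (top-view base mask)
f=t["frame"].astype(int)
E
```

```text
table top z 0.0006207442649078335
headtop(top) 486 [ 0.7343 -0.3071  0.3274] [-0.1709 -0.0072  0.9853] tilt 0.17171813537657224 n
base 0.014891184457115347
table side z 0.0015483948187697777
headtop(side) 274 274 [ 0.7325 -0.3121  0.3285] [-0.179  -0.0039  0.9838]
headside 114 104 [ 0.743  -0.332   0.3135] [-0.0393  0.9989 -0.0259]
ring 406 358 [ 0.6715 -0.312   0.2982] [0.9874 0.0346 0.1544]
```

```bash
python3 - <<'E'
from h import *
np.set_printoptions(precision=4,suppress=True)
s=load("sideA.npz");t=load("topA.npz")
P,uv=cloud(s)
k=(uv[:,0]>425)&(uv[:,0]<466)&(uv[:,1]>200)&(uv[:,1]<245)
P=P[k];uv=uv[k]
psi,tl=.038,.172
X=np.array([np.cos(tl)*np.cos(psi),np.cos(tl)*np.sin(psi),np.sin(tl)]);Y=np.array([-np.sin(psi),np.cos(psi),0]);Z=np.cross(X,Y)
c0=np.array([.6715,-.312,.298])
L=(P-c0)@np.c_[X,Y,Z]
i=abs(L[:,0])<.006
h=np.percentile(L[i],[1,50,99],axis=0);print(h)
print("ring",cv2.minEnclosingCircle((L[i][:,1:]*1000).astype(np.float32)))
hull=cv2.convexHull((L[i][:,1:]*1000).astype(np.float32));print(cv2.fitEllipse(hull))
# lens dark disc: pixels
f=s["frame"].astype(int)
g=f[uv[:,1],uv[:,0]].max(1)<120
j=g&(np.hypot(L[:,1],L[:,2])<.02)
print("dark",j.sum(),np.median(L[j],0),L[j].min(0),L[j].max(0))
# from top: ring's front lower row
P,uv=cloud(t)
k=(uv[:,0]>462)&(uv[:,0]<500)&(uv[:,1]>144)&(uv[:,1]<160)&(P[:,2]>.25)
L=(P[k]-c0)@np.c_[X,Y,Z]
for a in range(144,160):
    m=uv[k][:,1]==a
    if m.any(): print(a,m.sum(),L[m][:,1].min(),L[m][:,1].max(),L[m].mean(0))
E
```

```text
[[-0.0036 -0.0307 -0.0354]
 [ 0.0005 -0.0001 -0.0007]
 [ 0.0058  0.0354  0.0291]]
ring ((3.804168939590454, -4.623672962188721), 35.588218688964844)
((3.4326088428497314, -4.559342861175537), (68.6840591430664, 70.24517822265625), 92.34983825683594)
dark 142 [-0.001  -0.0008  0.0007] [-0.0024 -0.0193 -0.0191] [0.0319 0.0175 0.0179]
145 14 -0.011099062973239713 0.01966724851420707 [0.0229 0.0065 0.0064]
146 14 -0.01222116152045442 0.018513068910831817 [0.0204 0.0062 0.0056]
147 14 -0.01125232216307937 0.019295266650708822 [0.0179 0.0065 0.0062]
148 21 -0.024500314304979686 0.026651504670494566 [0.0147 0.0044 0.0239]
149 28 -0.024340307746342407 0.03716799177795421 [0.0127 0.0118 0.0198]
150 28 -0.024072491139479325 0.03719593610766009 [0.0102 0.0119 0.02  ]
151 28 -0.024208522876352723 0.03691173650429518 [0.0077 0.0119 0.0199]
152 28 -0.024696416033620855 0.037419057571348134 [0.0052 0.0118 0.0195]
153 27 -0.022578331904640203 0.03727952899775569 [0.0028 0.013  0.0193]
154 25 -0.022672510895826885 0.0320452576394149 [0.0003 0.0103 0.0117]
155 12 -0.01690192055813335 0.03243610056439951 [-0.0018  0.0143 -0.0043]
```

```bash
python3 - <<'E'
from h import *
np.set_printoptions(precision=4,suppress=True)
s=load("sideA.npz");t=load("topA.npz")
for nm,d in (("top",t),("side",s)):
    P,uv=cloud(d)
    for lab,(x0,x1,y0,y1) in dict(nickel=(.40,.467,.25,.38),copper=(.47,.53,.25,.38),brass=(.57,.66,-.03,.08),dry=(.48,.66,-.06,.09)).items():
        k=(P[:,0]>x0)&(P[:,0]<x1)&(P[:,1]>y0)&(P[:,1]<y1)
        for zl,zh in ((.1,.175),(.13,.175)):
            q=P[k&(P[:,2]>zl)&(P[:,2]<zh)]
            if len(q): print(nm,lab,zl,len(q),"med",np.median(q,0),"min",q.min(0),"max",q.max(0))
# colour-based: silver/copper in side image via hsv tops
hs=cv2.cvtColor(s["frame"],cv2.COLOR_RGB2HSV)
m=((hs[:,:,0]<12)&(hs[:,:,1]>110)).astype(np.uint8); m[:, :240]=0;m[:,275:]=0
v,u=np.nonzero(m); print("copper side px",u.min(),u.max(),v.min(),v.max())
# pins on board: black dots
f=t["frame"].max(2)
from numpy import array
# rinse tray corners by intensity edge rows
g=cv2.cvtColor(t["frame"],cv2.COLOR_RGB2GRAY)
print(g[255,225:282]);print(g[200:275,268])
E
```

```text
top nickel 0.1 40 med [0.4415 0.3091 0.1336] min [0.4386 0.288  0.1001] max [0.4461 0.3313 0.1499]
top nickel 0.13 24 med [0.4409 0.3105 0.144 ] min [0.4386 0.2887 0.1314] max [0.4417 0.3313 0.1499]
top copper 0.1 41 med [0.4957 0.3176 0.1322] min [0.4929 0.2994 0.1042] max [0.4993 0.3428 0.1485]
top copper 0.13 24 med [0.4956 0.3221 0.1422] min [0.4929 0.2996 0.1306] max [0.4962 0.3428 0.1485]
top brass 0.1 51 med [0.62   0.0212 0.1422] min [ 0.6147 -0.0025  0.1006] max [0.6265 0.0406 0.1582]
top brass 0.13 36 med [0.6204 0.0212 0.1449] min [ 0.6152 -0.0004  0.1303] max [0.6265 0.0406 0.1582]
top dry 0.1 51 med [0.62   0.0212 0.1422] min [ 0.6147 -0.0025  0.1006] max [0.6265 0.0406 0.1582]
top dry 0.13 36 med [0.6204 0.0212 0.1449] min [ 0.6152 -0.0004  0.1303] max [0.6265 0.0406 0.1582]
side nickel 0.1 80 med [0.4361 0.3055 0.1241] min [0.4344 0.2867 0.102 ] max [0.4419 0.3314 0.1497]
side nickel 0.13 30 med [0.4364 0.3049 0.138 ] min [0.4348 0.2881 0.131 ] max [0.4419 0.3292 0.1497]
side copper 0.1 85 med [0.4909 0.317  0.1234] min [0.4891 0.2978 0.1003] max [0.4952 0.3426 0.1502]
[... 379 characters left out ...]
4] max [0.6257 0.0404 0.1593]
side dry 0.13 86 med [0.6187 0.0171 0.1427] min [ 0.6129 -0.0038  0.1301] max [0.6257 0.0402 0.1593]
copper side px 254 261 193 227
[118 118 117 117 118 120 122 126 129 145 158 161 162 161 159 160 160 160
 161 162 161 164 165 165 165 164 165 165 168 166 167 168 169 170 170 169
 173 175 174 174 174 172 172 171 171 172 173 171 152 122 109 111 115 115
 116 118 120]
[116 116 114 114 116 116 115 114 116 121 136 146 157 164 165 165 165 165
 165 165 167 165 166 167 166 167 166 166 167 167 166 167 166 169 169 168
 168 169 168 169 169 171 170 170 171 172 170 171 172 171 171 172 172 171
 170 171 171 172 173 173 171 172 168 161 148 131 119 114 114 116 115 114
 115 116 115]
```

```bash
cat >> h.py <<'E'
from scipy.spatial.transform import Rotation as Ro
def delta(target,yaw_deg=None):
    from cell import observe
    o=observe(); R=Ro.from_rotvec(o["ee_rot"]).as_matrix()
    d=R.T@(np.asarray(target)-o["position"])*100
    y=np.degrees(np.arctan2(R[1,1],R[0,1]))-90
    tn=None if yaw_deg is None else ((-(yaw_deg-y)+90)%180-90)
    print("t %.2f pos %s yawY %.2f zdir %s F %s w %.3f | delta cm %s turn %s"%(o["clock"],np.round(o["position"],4),y,np.round(R[:,2],3),np.round(o["force"],2),o["width"],np.round(d,2),tn)); return d,tn
E
python3 -c "
from h import *
delta([.439,.3095,.226],2)"
```

```text
t 0.95 pos [0.1989 0.5925 0.2267] yawY -18.56 zdir [ 0.  0. -1.] F [-0.1   0.61 -0.19] w 1.000 | delta cm [-31.77 -19.19   0.07] turn -20.557438549092964
```

>>> arm_command:
  deltas:
    - {"xyz":[-4,-2.4,0],"turn":-5,"jaw":0}
    - {"xyz":[-8,-4.8,0],"turn":-10,"jaw":0}
    - {"xyz":[-12,-7.2,0],"turn":-15,"jaw":0}
    - {"xyz":[-16,-9.6,0],"turn":-20,"jaw":0}
    - {"xyz":[-19,-11.4,0],"turn":-20.5,"jaw":0}

```text
clock: 1.37
position: [0.3352, 0.4324, 0.2269]
ee_rot: [-0.062, 3.141, 0.001]
force: [0.8, 1.4, -0.5]
width: 1.001
```

```bash
python3 -c "
from h import *
delta([.439,.3095,.226],2)"
```

```text
t 1.37 pos [0.3352 0.4324 0.2269] yawY 2.27 zdir [ 0.  0. -1.] F [ 0.82  1.35 -0.45] w 1.001 | delta cm [ -9.89 -12.69   0.09] turn 0.2713551048294818
```

>>> arm_command:
  deltas:
    - {"xyz":[-2.5,-3.2,0],"turn":0}
    - {"xyz":[-5,-6.4,0],"turn":0}
    - {"xyz":[-7.5,-9.5,0],"turn":0}
    - {"xyz":[-9.9,-12.7,0],"turn":0.3}
    - {"xyz":[-9.9,-12.7,0],"turn":0.3}

```text
schema error: expected keys xyz, turn, jaw
```

```bash
python3 -c "
from h import *
from cell import get_image
delta([.439,.3095,.226],2)
d=get_image('wrist');np.savez('w1.npz',**d);cv2.imwrite('pics/w1.png',d['frame'][:,:,::-1])
delta([.439,.3095,.226],2)
for p in ([.439,.3095-.022,.133],[.439,.3095+.022,.133],[.494,.321-.022,.133],[.494,.321+.022,.133],[.439,.3095,.147]): print(p,proj(d,p))
"
```

```text
t 1.37 pos [0.3352 0.4324 0.2269] yawY 2.27 zdir [ 0.  0. -1.] F [ 0.82  1.35 -0.45] w 1.001 | delta cm [ -9.89 -12.69   0.09] turn 0.2713551048294818
t 1.42 pos [0.3426 0.4245 0.227 ] yawY 1.51 zdir [ 0.004 -0.004 -1.   ] F [ 4.92 -6.74 -1.7 ] w 0.997 | delta cm [ -9.33 -11.75   0.18] turn -0.493994955542874
[0.439, 0.2875, 0.133] [[168.21097245 299.53672236]]
[0.439, 0.3315, 0.133] [[213.51787501 301.95735267]]
[0.494, 0.299, 0.133] [[185.21947424 347.82317128]]
[0.494, 0.343, 0.133] [[228.43137318 350.26722449]]
[0.439, 0.3095, 0.147] [[184.39964155 309.45547397]]
```

View pics/w1.png

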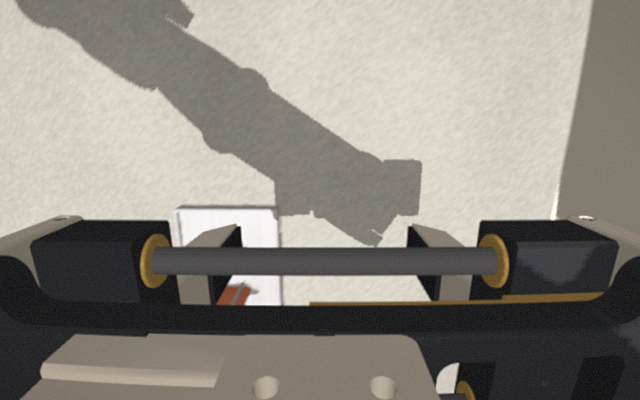

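>>> arm_command:
  deltas:
    - {"xyz":[-2.5,-3.2,0],"turn":0,"jaw":0}
    - {"xyz":[-5,-6.4,0],"turn":0,"jaw":0}
    - {"xyz":[-7.5,-9.5,0.1],"turn":0,"jaw":0}
    - {"xyz":[-9.4,-11.7,0.1],"turn":-0.5,"jaw":0}
    - {"xyz":[-9.4,-11.7,0.1],"turn":-0.5,"jaw":0}

```text
clock: 1.83
position: [0.4454, 0.3025, 0.2271]
ee_rot: [-0.038, 3.134, -0.011]
force: [-0.0, 0.6, -0.0]
width: 0.999
```

```bash
python3 -c "
from h import *
from cell import get_image
d=get_image('wrist');np.savez('w1.npz',**d);cv2.imwrite('pics/w2.png',d['frame'][:,:,::-1])
d=get_image('wrist')
delta([.439,.3095,.226],2)
for p in ([.439,.3095-.022,.133],[.439,.3095+.022,.133],[.494,.321-.022,.133],[.494,.321+.022,.133],[.439,.3095,.147]): print(p,proj(d,p))
"
```

```text
t 1.93 pos [0.4408 0.3087 0.2269] yawY 1.76 zdir [ 0.004 -0.004 -1.   ] F [ 0.5   1.08 -0.34] w 1.000 | delta cm [0.18 0.08 0.09] turn -0.24351731461936765
[0.439, 0.2875, 0.133] [[303.01103917 195.110519  ]]
[0.439, 0.3315, 0.133] [[354.4932647  196.54771675]]
[0.494, 0.299, 0.133] [[315.20202677 254.69705114]]
[0.494, 0.343, 0.133] [[363.98598178 255.99631327]]
[0.439, 0.3095, 0.147] [[328.90961272 200.04714233]]
```

View pics/w2.png

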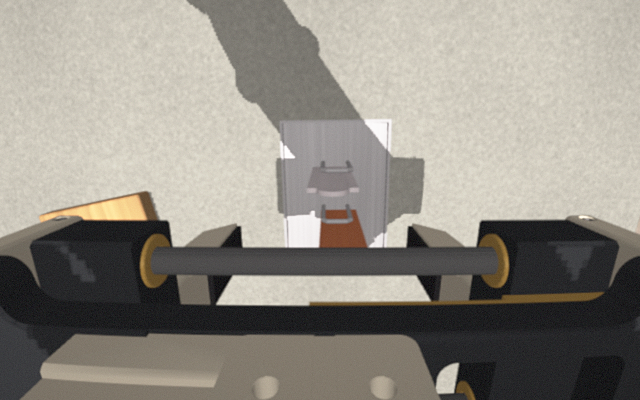

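```bash
python3 -c "
from h import *
from cell import get_image
d=get_image('wrist');np.savez('w3.npz',**d);crop(d,270,110,420,260,4,'pics/w3.png')
delta([.439,.3095,.226],2)
for p in ([.439,.3095-.022,.133],[.439,.3095+.022,.133],[.494,.321-.022,.133],[.494,.321+.022,.133],[.439,.3095,.147]): print(p,proj(d,p),(proj(d,p)-[270,110])*4)
"
```

```text
t 1.98 pos [0.4395 0.3103 0.2269] yawY 1.94 zdir [ 0.004 -0.004 -1.   ] F [-0.87  0.11  0.36] w 1.001 | delta cm [ 0.06 -0.08  0.09] turn -0.06288271997175343
[0.439, 0.2875, 0.133] [[299.76409483 197.35593341]] [[119.05637933 349.42373364]]
[0.439, 0.3315, 0.133] [[351.15857127 198.96411041]] [[324.63428507 355.85644164]]
[0.494, 0.299, 0.133] [[311.87092444 256.79532804]] [[167.48369775 587.18131217]]
[0.494, 0.343, 0.133] [[360.57798024 258.24601946]] [[362.31192094 592.98407783]]
[0.439, 0.3095, 0.147] [[325.45978764 202.48097959]] [[221.83915056 369.92391838]]
```

View pics/w3.png

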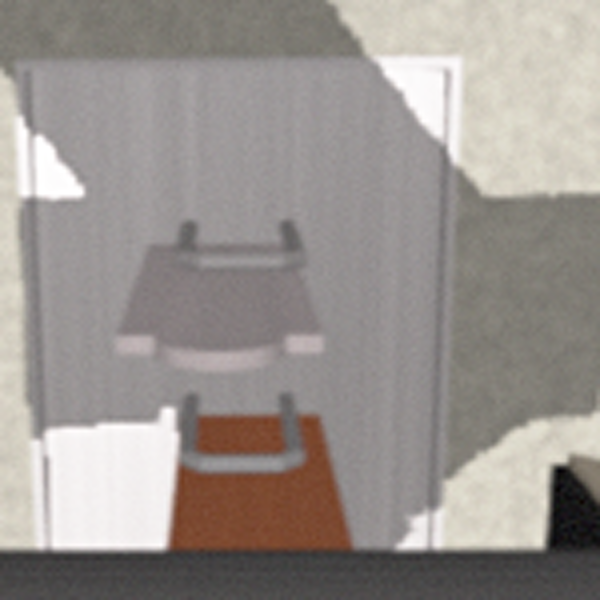

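>>> arm_command:
  deltas:
    - {"xyz":[0.1,-0.1,3.5],"turn":0,"jaw":0}
    - {"xyz":[0.1,-0.1,7],"turn":0,"jaw":0}
    - {"xyz":[0.1,-0.1,10.5],"turn":0,"jaw":0}
    - {"xyz":[0.1,-0.1,13.5],"turn":0,"jaw":0}
    - {"xyz":[0.1,-0.1,13.5],"turn":0,"jaw":0}

```text
clock: 2.4
position: [0.4347, 0.3084, 0.0868]
ee_rot: [0.058, -3.137, 0.013]
force: [-1.4, -0.7, -0.2]
width: 1.0
```

```bash
python3 -c "
from h import *
from cell import get_image
d=get_image('side');crop(d,200,160,360,280,5,'pics/s4.png')
delta([.438,.3095,.091],2)
"
```

```text
t 2.45 pos [0.4361 0.3091 0.0897] yawY 2.09 zdir [-0.001 -0.007 -1.   ] F [ 0.25  0.81 -0.22] w 0.999 | delta cm [-0.19  0.03 -0.13] turn 0.09315952905652125
```

View pics/s4.png

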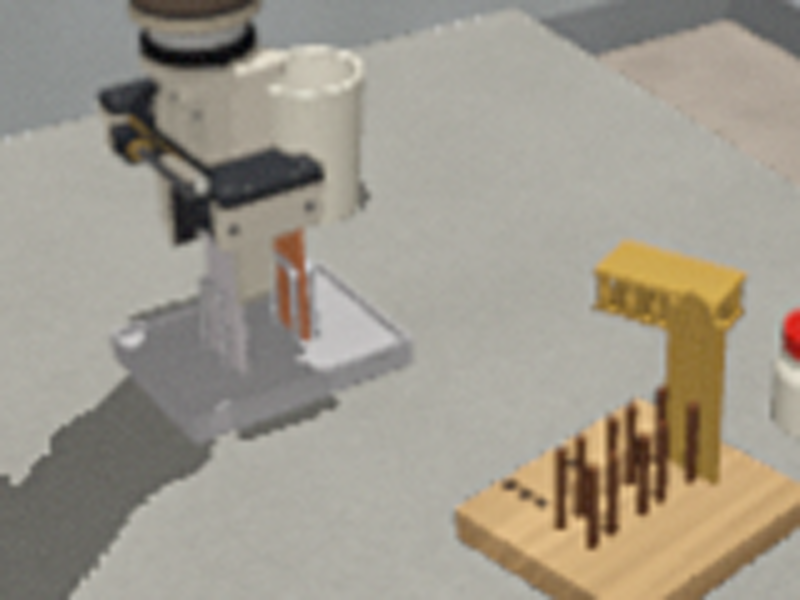

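>>> arm_command:
  deltas:
    - {"xyz":[-0.2,0,-0.1],"turn":0,"jaw":255}
    - {"xyz":[-0.2,0,-0.1],"turn":0,"jaw":255}
    - {"xyz":[-0.2,0,-0.1],"turn":0,"jaw":255}
    - {"xyz":[-0.2,0,-0.1],"turn":0,"jaw":255}
    - {"xyz":[-0.2,0,-0.1],"turn":0,"jaw":255}
  force: 25

```text
clock: 2.87
position: [0.4386, 0.3097, 0.0918]
ee_rot: [0.057, -3.141, 0.009]
force: [0.3, -0.1, 0.4]
width: 0.687
```

>>> arm_command:
  deltas:
    - {"xyz":[0,0,0],"turn":0,"jaw":255}
    - {"xyz":[0,0,0],"turn":0,"jaw":255}
    - {"xyz":[0,0,0],"turn":0,"jaw":255}
    - {"xyz":[0,0,0],"turn":0,"jaw":255}
    - {"xyz":[0,0,0],"turn":0,"jaw":255}
  force: 25

```text
clock: 3.28
position: [0.4389, 0.3098, 0.0921]
ee_rot: [-0.057, 3.141, -0.008]
force: [-0.9, -1.1, 3.8]
width: 0.476
```

```bash
python3 -c "
from h import *
delta([.438,.3095,.091],2)
"
```

```text
t 3.28 pos [0.4389 0.3098 0.0921] yawY 2.08 zdir [ 0.    -0.005 -1.   ] F [-0.92 -1.15  3.79] w 0.476 | delta cm [ 0.09 -0.02  0.11] turn 0.08363139881964798
```

>>> arm_command:
  deltas:
    - {"xyz":[0,0,-1],"turn":0,"jaw":255}
    - {"xyz":[0,0,-4],"turn":0,"jaw":255}
    - {"xyz":[0,0,-8],"turn":0,"jaw":255}
    - {"xyz":[0,0,-12],"turn":0,"jaw":255}
    - {"xyz":[0,0,-15.5],"turn":0,"jaw":255}

```text
clock: 3.7
position: [0.4386, 0.3102, 0.2499]
ee_rot: [-0.057, 3.14, -0.008]
force: [-0.2, 1.1, -0.8]
width: 0.477
```

```bash
python3 -c "
from h import *
delta([.570,.0147,.25],12.57)
"
```

```text
t 3.70 pos [0.4386 0.3102 0.2499] yawY 2.07 zdir [ 0.001 -0.005 -1.   ] F [-0.23  1.12 -0.77] w 0.477 | delta cm [-12.07 -30.01   0.15] turn -10.498234802656015
```

>>> arm_command:
  deltas:
    - {"xyz":[-1.4,-3.4,0],"turn":-2,"jaw":255}
    - {"xyz":[-2.8,-7,0],"turn":-4,"jaw":255}
    - {"xyz":[-4.2,-10.5,0],"turn":-6,"jaw":255}
    - {"xyz":[-5.6,-14,0],"turn":-8,"jaw":255}
    - {"xyz":[-7,-17.5,0],"turn":-10,"jaw":255}

```text
clock: 4.12
position: [0.5148, 0.1361, 0.2514]
ee_rot: [-0.334, 3.124, -0.008]
force: [0.3, 1.1, -1.7]
width: 0.472
```

```bash
python3 -c "
from h import *
delta([.570,.0147,.25],12.57)
"
```

```text
t 4.12 pos [0.5148 0.1361 0.2514] yawY 12.19 zdir [ 0.001 -0.005 -1.   ] F [ 0.29  1.07 -1.66] w 0.472 | delta cm [ -2.83 -13.03   0.2 ] turn -0.3766013689798342
```

>>> arm_command:
  deltas:
    - {"xyz":[-0.9,-4,0],"turn":0,"jaw":255}
    - {"xyz":[-1.8,-8,0],"turn":-0.4,"jaw":255}
    - {"xyz":[-2.5,-11.5,0.1],"turn":-0.4,"jaw":255}
    - {"xyz":[-2.8,-13,0.2],"turn":-0.4,"jaw":255}
    - {"xyz":[-2.8,-13,0.2],"turn":-0.4,"jaw":255}

```text
clock: 4.53
position: [0.5702, 0.0091, 0.2501]
ee_rot: [0.333, -3.123, 0.012]
force: [-0.6, 0.4, -1.4]
width: 0.479
```

>>> arm_command:
  deltas:
    - {"xyz":[0,0,0],"turn":0,"jaw":255}
    - {"xyz":[0,0,0],"turn":0,"jaw":255}
    - {"xyz":[0,0,0],"turn":0,"jaw":255}

```text
clock: 4.78
position: [0.5698, 0.0103, 0.2503]
ee_rot: [0.335, -3.123, 0.011]
force: [0.2, -0.1, -2.1]
width: 0.478
```

```bash
python3 -c "
from h import *
from cell import get_image
d=get_image('wrist');np.savez('w5.npz',**d);cv2.imwrite('pics/w5.png',d['frame'][:,:,::-1])
e=get_image('side');np.savez('s5.npz',**e);crop(e,250,130,410,290,4,'pics/s5.png')
delta([.570,.0147,.25],12.57)
for x in (.06,0.045,0,-.045):
  for y in (-.013,.013):
    a=np.radians(12.57);p=[.575+x*np.cos(a)-y*np.sin(a),.0147+x*np.sin(a)+y*np.cos(a),.085]
    print(x,y,proj(d,p),proj(e,p))
"
```

```text
t 4.88 pos [0.5699 0.0105 0.2503] yawY 12.29 zdir [ 0.    -0.007 -1.   ] F [ 0.77 -0.64 -1.7 ] w 0.475 | delta cm [-0.1   0.4   0.02] turn -0.2789618740532944
0.06 -0.013 [[316.58119233 241.00372655]] [[343.14754927 237.2977746 ]]
0.06 0.013 [[339.42075305 240.95707395]] [[336.83597932 234.06761985]]
0.045 -0.013 [[316.42962467 228.56830356]] [[340.00106745 239.246667  ]]
0.045 0.013 [[339.52451992 228.51410449]] [[333.67927789 235.96875025]]
0 -0.013 [[315.96341583 189.54574987]] [[330.2677192  245.27078049]]
0 0.013 [[339.83141083 189.46693899]] [[323.91897504 241.84299604]]
-0.045 -0.013 [[315.4818039  147.91911873]] [[320.07215606 251.5735023 ]]
-0.045 0.013 [[340.12751696 147.81277698]] [[313.70268854 247.9853287 ]]
```

View pics/w5.png

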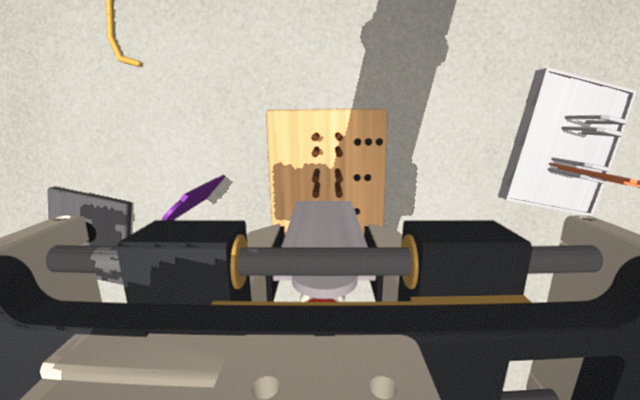

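View pics/s5.png

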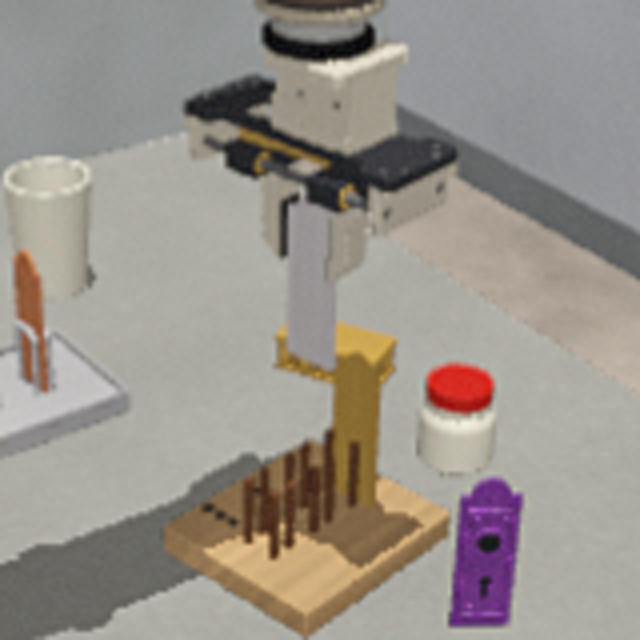

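```bash
python3 -c "
from h import *
d=load('w5.npz');crop(d,260,100,400,250,5,'pics/w5c.png')
"
```

```text
(no output)
```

View pics/w5c.png

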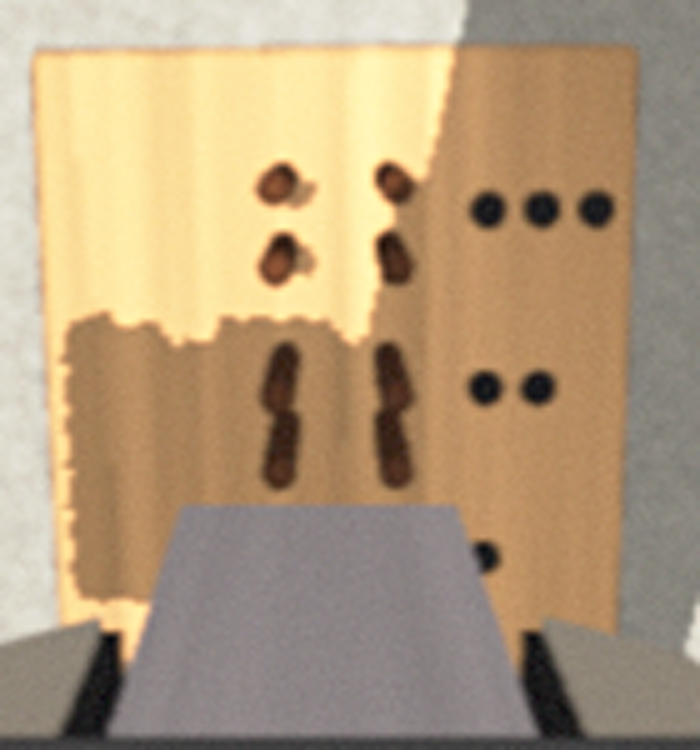

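```bash
python3 -c "
from h import *
np.set_printoptions(precision=4,suppress=True)
d=load('w5.npz')
a=np.radians(12.57);c,s=np.cos(a),np.sin(a)
def rk(p): q=np.asarray(p)-[.575,.0147,0]; return np.c_[q[:,0]*c+q[:,1]*s,-q[:,0]*s+q[:,1]*c,q[:,2]]
f=lambda u,v:[260+u/5-.4,100+v/5-.4]
print('plate back-bottom edge',rk(atz(d,[f(183,507),f(460,507)],.173)))
print('dowel tops slot2',rk(atz(d,[f(281,397),f(395,397),f(280,472),f(395,472)],.083)))
print('dowel tops slot3',rk(atz(d,[f(280,186),f(392,184),f(277,262),f(396,262)],.083)))
print('pins',rk(atz(d,[f(485,387),f(538,387),f(488,210),f(542,210),f(596,210),f(487,557)],.025)))
print('board top edge',rk(atz(d,[f(35,52),f(635,46)],.025)))
print('tcp',rk([[.5699,.0105,.25]]))
"
```

```text
plate back-bottom edge [[-0.0102 -0.0258  0.173 ]
 [-0.0101  0.0186  0.173 ]]
dowel tops slot2 [[-0.0113 -0.0131  0.083 ]
 [-0.0112  0.0117  0.083 ]
 [ 0.0055 -0.0135  0.083 ]
 [ 0.0055  0.0118  0.083 ]]
dowel tops slot3 [[-0.0565 -0.0128  0.083 ]
 [-0.0568  0.0108  0.083 ]
 [-0.0405 -0.0136  0.083 ]
 [-0.0404  0.0117  0.083 ]]
pins [[-0.0029  0.037   0.025 ]
 [-0.0029  0.0505  0.025 ]
 [-0.0476  0.0369  0.025 ]
 [-0.0476  0.0503  0.025 ]
 [-0.0476  0.0638  0.025 ]
 [ 0.0424  0.0384  0.025 ]]
board top edge [[-0.0865 -0.0744  0.025 ]
 [-0.0871  0.072   0.025 ]]
tcp [[-0.0059 -0.003   0.25  ]]
```

>>> arm_command:
  deltas:
    - {"xyz":[-0.5,0.3,2.5],"turn":-0.3,"jaw":255}
    - {"xyz":[-0.5,0.3,5],"turn":-0.3,"jaw":255}
    - {"xyz":[-0.5,0.3,7.3],"turn":-0.3,"jaw":255}
    - {"xyz":[-0.5,0.3,7.3],"turn":-0.3,"jaw":255}
    - {"xyz":[-0.5,0.3,7.3],"turn":-0.3,"jaw":255}

```text
clock: 5.3
position: [0.5733, 0.0148, 0.1768]
ee_rot: [0.346, -3.119, 0.011]
force: [0.7, -1.1, -1.8]
width: 0.474
```

>>> arm_command:
  deltas:
    - {"xyz":[0,0,0],"turn":0,"jaw":255}
    - {"xyz":[0,0,0],"turn":0,"jaw":255}

```text
clock: 5.47
position: [0.5743, 0.0153, 0.1785]
ee_rot: [0.347, -3.122, 0.01]
force: [-0.4, -0.1, -1.8]
width: 0.472
```

```bash
python3 -c "
from h import *
from cell import get_image
d=get_image('wrist');np.savez('w6.npz',**d);crop(d,250,90,400,250,5,'pics/w6.png')
delta([.575,.0147,.175],12.57)
"
```

```text
t 5.52 pos [0.5743 0.0152 0.1784] yawY 12.68 zdir [ 0.    -0.007 -1.   ] F [-0.44 -0.13 -2.94] w 0.479 | delta cm [-0.06 -0.06  0.34] turn 0.11303553502395403
```

View pics/w6.png

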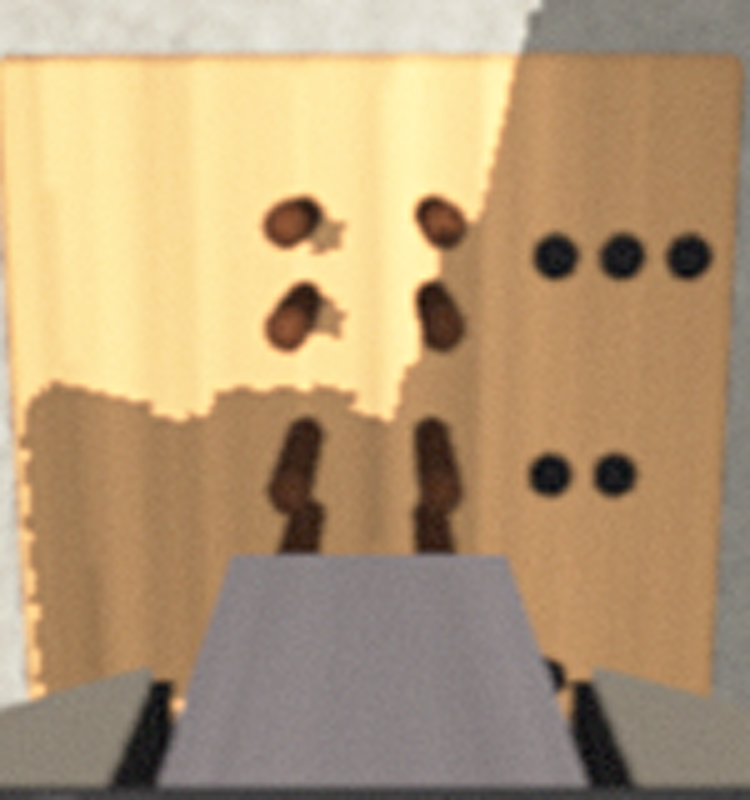

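```bash
cat >> h.py <<'E'
_a=np.radians(12.57)
def rk(p):
    q=np.atleast_2d(p)-[.575,.0147,0]; c,s=np.cos(_a),np.sin(_a); return np.c_[q[:,0]*c+q[:,1]*s,-q[:,0]*s+q[:,1]*c,q[:,2]]
def unrk(x,y,z):
    c,s=np.cos(_a),np.sin(_a); return np.array([.575+x*c-y*s,.0147+x*s+y*c,z])
E
python3 -c "
from h import *
np.set_printoptions(precision=4,suppress=True)
d=load('w6.npz')
f=lambda u,v:[250+u/5-.4,90+v/5-.4]
print('plate',rk(atz(d,[f(233,556),f(508,556)],.1014)))
print('dowel2-',rk(atz(d,[f(290,488),f(440,488)],.083)))
print('pins',rk(atz(d,[f(549,475),f(614,475),f(556,256),f(622,256),f(688,256)],.025)))
print('tcp',rk([[.5743,.0152,.1784]]))
"
```

```text
plate [[-0.0048 -0.0218  0.1014]
 [-0.005   0.0222  0.1014]]
dowel2- [[-0.0121 -0.0137  0.083 ]
 [-0.0122  0.0119  0.083 ]]
pins [[-0.0026  0.0369  0.025 ]
 [-0.0027  0.0505  0.025 ]
 [-0.0478  0.037   0.025 ]
 [-0.0479  0.0503  0.025 ]
 [-0.048   0.0637  0.025 ]]
tcp [[-0.0006  0.0006  0.1784]]
```

>>> arm_command:
  deltas:
    - {"xyz":[0.1,0,1],"turn":0,"jaw":255}
    - {"xyz":[0.1,0,2],"turn":0,"jaw":255}
    - {"xyz":[0.1,0,3],"turn":0,"jaw":255}
    - {"xyz":[0.1,0,3],"turn":0,"jaw":255}

```text
clock: 5.85
position: [0.5721, 0.0147, 0.146]
ee_rot: [0.347, -3.119, 0.01]
force: [1.8, 0.1, -3.0]
width: 0.475
```

>>> arm_command:
  deltas:
    - {"xyz":[-0.1,0,1],"turn":0,"jaw":255}
    - {"xyz":[-0.1,0,2],"turn":0,"jaw":255}
    - {"xyz":[-0.1,0,3],"turn":0,"jaw":255}
    - {"xyz":[-0.1,0,3.9],"turn":0,"jaw":255}
    - {"xyz":[-0.1,0,3.9],"turn":0,"jaw":255}

```text
clock: 6.27
position: [0.5724, 0.0146, 0.1048]
ee_rot: [0.347, -3.117, 0.011]
force: [2.6, 0.6, -3.0]
width: 0.475
```

```bash
python3 -c "
from h import *
delta(unrk(-.003,-.0008,.102),12.57)
"
```

```text
t 6.27 pos [0.5724 0.0146 0.1048] yawY 12.69 zdir [-0.004 -0.007 -1.   ] F [ 2.65  0.65 -3.04] w 0.475 | delta cm [ 0.04 -0.13  0.28] turn 0.12374351889832269
```

>>> arm_command:
  deltas:
    - {"xyz":[0,0,0.2],"turn":0,"jaw":255}
    - {"xyz":[0,0,0.35],"turn":0,"jaw":255}
    - {"xyz":[0,0,0.4],"turn":0,"jaw":255}

```text
clock: 6.52
position: [0.5732, 0.0145, 0.1019]
ee_rot: [0.347, -3.119, 0.011]
force: [-1.4, -0.2, 10.8]
width: 0.477
```

```bash
python3 -c "
from h import *
from cell import get_image
delta(unrk(-.003,-.0008,.102),12.57)
e=get_image('side');crop(e,250,130,410,290,4,'pics/s7.png')
delta(unrk(-.003,-.0008,.102),12.57)
"
```

```text
t 6.52 pos [0.5732 0.0145 0.1019] yawY 12.68 zdir [-0.003 -0.007 -1.   ] F [-1.39 -0.21 10.78] w 0.477 | delta cm [ 0.12 -0.1  -0.  ] turn 0.11179126087282043
t 6.57 pos [0.5732 0.0145 0.102 ] yawY 12.68 zdir [-0.003 -0.007 -1.   ] F [-1.39  0.48  6.56] w 0.475 | delta cm [ 0.12 -0.1   0.  ] turn 0.11064650298257561
```

View pics/s7.png

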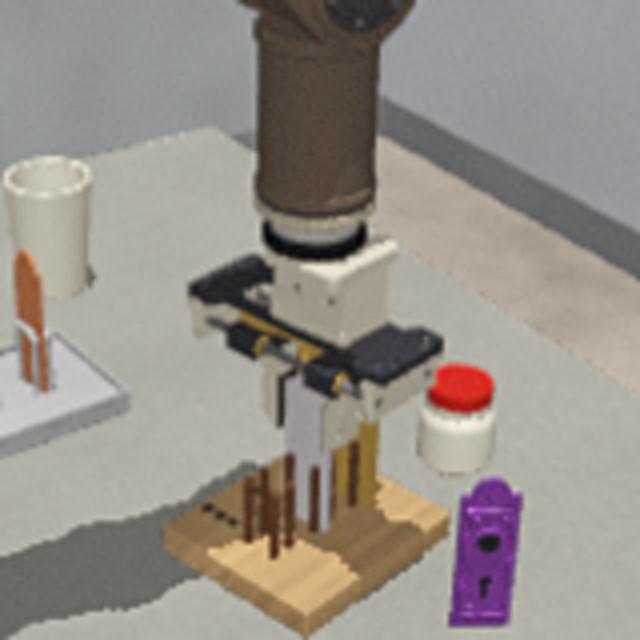

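>>> arm_command:
  deltas:
    - {"xyz":[0,0,0],"turn":0,"jaw":0}
    - {"xyz":[0,0,0],"turn":0,"jaw":0}
    - {"xyz":[0,0,0],"turn":0,"jaw":0}
    - {"xyz":[0,0,0],"turn":0,"jaw":0}
    - {"xyz":[0,0,0],"turn":0,"jaw":0}

```text
clock: 6.98
position: [0.5731, 0.0146, 0.102]
ee_rot: [0.347, -3.119, 0.01]
force: [-0.3, -0.3, -0.1]
width: 0.785
```

>>> arm_command:
  deltas:
    - {"xyz":[0,0,0],"turn":0,"jaw":0}
    - {"xyz":[0,0,0],"turn":0,"jaw":0}
    - {"xyz":[0,0,-2],"turn":0,"jaw":0}
    - {"xyz":[0,0,-6],"turn":0,"jaw":0}
    - {"xyz":[0,0,-10],"turn":0,"jaw":0}

```text
clock: 7.4
position: [0.5721, 0.0151, 0.2019]
ee_rot: [0.346, -3.115, 0.011]
force: [1.7, 1.0, -0.9]
width: 0.997
```

```bash
python3 -c "
from h import *
from cell import get_image
delta([.494,.321,.226],2)
e=get_image('side');crop(e,250,130,410,290,4,'pics/s8.png')
d=get_image('wrist');np.savez('w8.npz',**d);cv2.imwrite('pics/w8.png',d['frame'][:,:,::-1])
delta([.494,.321,.226],2)
"
```

```text
t 7.40 pos [0.5721 0.0151 0.2019] yawY 12.68 zdir [-0.007 -0.008 -1.   ] F [ 1.67  1.04 -0.93] w 0.997 | delta cm [ 0.92 31.54 -2.59] turn 10.67765528096541
t 7.50 pos [0.577  0.0153 0.2083] yawY 12.67 zdir [ 0.007 -0.006 -1.   ] F [-0.12  0.81 -0.35] w 0.998 | delta cm [ 1.38 31.63 -2.01] turn 10.665509852639431
```

View pics/s8.png

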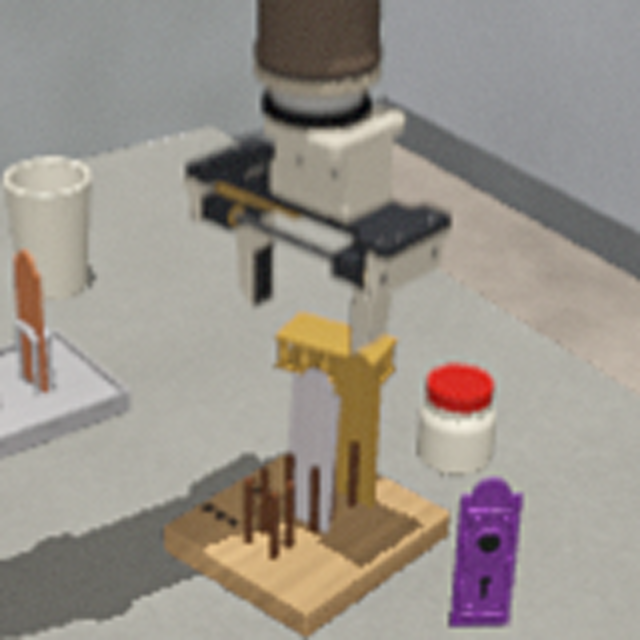

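View pics/w8.png

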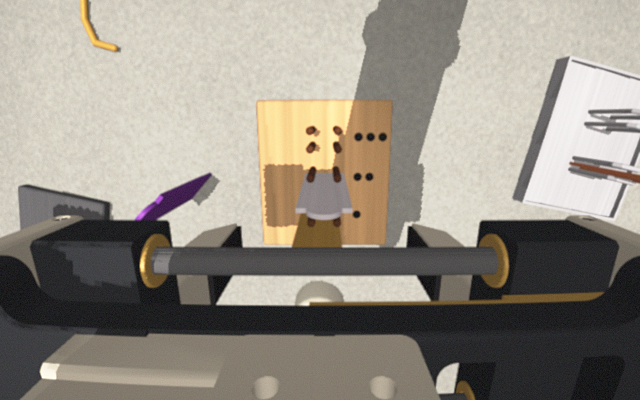

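>>> arm_command:
  deltas:
    - {"xyz":[0,2.5,-2],"turn":0,"jaw":0}
    - {"xyz":[0.2,6.5,-2.2],"turn":2,"jaw":0}
    - {"xyz":[0.4,10.5,-2.2],"turn":5,"jaw":0}
    - {"xyz":[0.6,14.5,-2.2],"turn":8,"jaw":0}
    - {"xyz":[0.8,18.5,-2.2],"turn":10.7,"jaw":0}

```text
clock: 7.92
position: [0.5277, 0.1957, 0.2289]
ee_rot: [-0.049, 3.134, -0.009]
force: [0.8, -0.1, -0.3]
width: 1.001
```

```bash
python3 -c "
from h import *
delta([.4935,.321,.226],2)
"
```

```text
t 7.92 pos [0.5277 0.1957 0.2289] yawY 1.78 zdir [ 0.008 -0.006 -1.   ] F [ 0.77 -0.06 -0.31] w 1.001 | delta cm [ 3.03 12.63  0.2 ] turn -0.21986025855952107
```

>>> arm_command:
  deltas:
    - {"xyz":[1,4,0],"turn":0,"jaw":0}
    - {"xyz":[2,8,0],"turn":0,"jaw":0}
    - {"xyz":[2.8,11.5,0.2],"turn":-0.2,"jaw":0}
    - {"xyz":[3,12.6,0.2],"turn":-0.2,"jaw":0}
    - {"xyz":[3,12.6,0.2],"turn":-0.2,"jaw":0}

```text
clock: 8.33
position: [0.4915, 0.3253, 0.2252]
ee_rot: [-0.065, 3.135, -0.007]
force: [-0.5, -0.3, 0.6]
width: 0.998
```

>>> arm_command:
  deltas:
    - {"xyz":[0,0,0],"turn":0,"jaw":0}
    - {"xyz":[0,0,0],"turn":0,"jaw":0}

```text
clock: 8.5
position: [0.4915, 0.3246, 0.2249]
ee_rot: [-0.064, 3.135, -0.008]
force: [0.1, -0.4, -0.7]
width: 1.001
```

```bash
python3 -c "
from h import *
from cell import get_image
d=get_image('wrist');np.savez('w9.npz',**d);crop(d,270,110,420,260,4,'pics/w9.png')
delta([.4935,.321,.091],2)
for p in ([.494,.321-.022,.133],[.494,.321+.022,.133]): print(p,(proj(d,p)-[270,110])*4)
"
```

```text
t 8.55 pos [0.4919 0.324  0.2251] yawY 2.29 zdir [ 0.006 -0.005 -1.   ] F [ 1.28 -0.01 -0.2 ] w 0.999 | delta cm [-0.07 -0.24 13.41] turn 0.29011526132387644
[0.494, 0.299, 0.133] [[ 97.79092237 368.63093243]]
[0.494, 0.343, 0.133] [[304.04830285 377.19838292]]
```

View pics/w9.png

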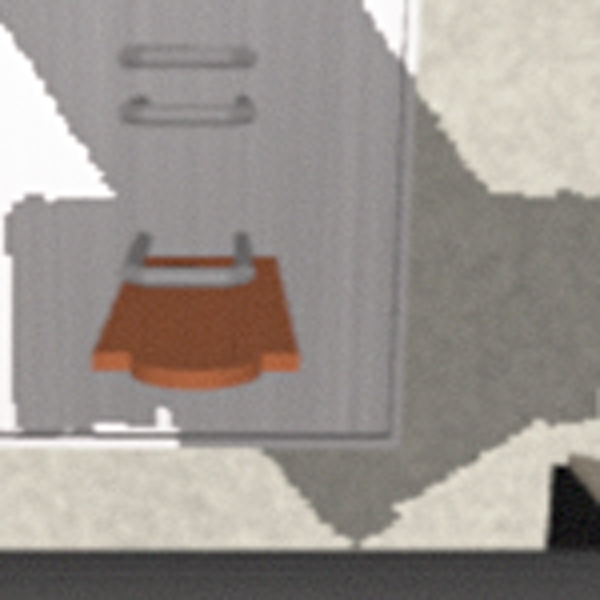

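>>> arm_command:
  deltas:
    - {"xyz":[0,-0.3,3.5],"turn":0.3,"jaw":0}
    - {"xyz":[0,-0.4,7],"turn":0.3,"jaw":0}
    - {"xyz":[0,-0.4,10.5],"turn":0.3,"jaw":0}
    - {"xyz":[0,-0.4,13.3],"turn":0.3,"jaw":0}
    - {"xyz":[0,-0.4,13.3],"turn":0.3,"jaw":0}

```text
clock: 8.97
position: [0.4906, 0.3154, 0.0871]
ee_rot: [0.051, -3.14, 0.017]
force: [-1.2, -0.1, -0.2]
width: 1.002
```

```bash
python3 -c "
from h import *
delta([.492,.320,.091],2)
"
```

```text
t 8.97 pos [0.4906 0.3154 0.0871] yawY 1.85 zdir [-0.001 -0.011 -1.   ] F [-1.17 -0.13 -0.21] w 1.002 | delta cm [-0.16  0.45 -0.4 ] turn -0.14552625202242098
```

>>> arm_command:
  deltas:
    - {"xyz":[-0.1,0.4,-0.3],"turn":0,"jaw":0}
    - {"xyz":[-0.1,0.4,-0.3],"turn":0,"jaw":100}
    - {"xyz":[-0.1,0.4,-0.3],"turn":0,"jaw":255}
    - {"xyz":[-0.1,0.4,-0.3],"turn":0,"jaw":255}
    - {"xyz":[-0.1,0.4,-0.3],"turn":0,"jaw":255}
  force: 25

```text
clock: 9.38
position: [0.4922, 0.32, 0.0916]
ee_rot: [-0.051, 3.14, -0.015]
force: [0.6, -0.8, -0.1]
width: 0.757
```

```bash
python3 -c "
from h import *
delta([.492,.320,.091],2)
"
```

```text
t 9.38 pos [0.4922 0.32   0.0916] yawY 1.85 zdir [ 0.001 -0.009 -1.   ] F [ 0.62 -0.85 -0.07] w 0.757 | delta cm [0.02 0.   0.06] turn -0.14756360554299874
```

>>> arm_command:
  deltas:
    - {"xyz":[0,0,0],"turn":0,"jaw":255}
    - {"xyz":[0,0,0],"turn":0,"jaw":255}
    - {"xyz":[0,0,0],"turn":0,"jaw":255}
    - {"xyz":[0,0,0],"turn":0,"jaw":255}
    - {"xyz":[0,0,0],"turn":0,"jaw":255}

```text
clock: 9.8
position: [0.4923, 0.3201, 0.0918]
ee_rot: [-0.051, 3.14, -0.014]
force: [-0.4, -0.2, 2.7]
width: 0.476
```

>>> arm_command:
  deltas:
    - {"xyz":[0,0,0],"turn":0,"jaw":255}
    - {"xyz":[0,0,-3],"turn":0,"jaw":255}
    - {"xyz":[0,0,-7],"turn":0,"jaw":255}
    - {"xyz":[0,0,-11],"turn":0,"jaw":255}
    - {"xyz":[0,0,-15.5],"turn":0,"jaw":255}

```text
clock: 10.22
position: [0.4913, 0.3208, 0.2442]
ee_rot: [0.051, -3.141, 0.017]
force: [0.6, 0.8, -3.7]
width: 0.477
```

```bash
python3 -c "
from h import *
delta(unrk(-.048,-.001,.25),12.57)
"
```

```text
t 10.22 pos [0.4913 0.3208 0.2442] yawY 1.85 zdir [-0.    -0.011 -1.   ] F [ 0.58  0.8  -3.75] w 0.477 | delta cm [ -2.68 -31.86  -0.24] turn -10.723857507504988
```

>>> arm_command:
  deltas:
    - {"xyz":[-0.3,-4,-0.3],"turn":-2,"jaw":255}
    - {"xyz":[-0.6,-8,-0.5],"turn":-4,"jaw":255}
    - {"xyz":[-1,-12,-0.5],"turn":-7,"jaw":255}
    - {"xyz":[-1.4,-16,-0.5],"turn":-10,"jaw":255}
    - {"xyz":[-1.7,-20,-0.5],"turn":-10.7,"jaw":255}

```text
clock: 10.63
position: [0.5144, 0.1195, 0.2512]
ee_rot: [0.349, -3.12, 0.017]
force: [1.2, -0.8, -1.7]
width: 0.474
```

```bash
python3 -c "
from h import *
delta(unrk(-.048,-.001,.25),12.57)
"
```

```text
t 10.63 pos [0.5144 0.1195 0.2512] yawY 12.75 zdir [-0.    -0.011 -1.   ] F [ 1.23 -0.81 -1.73] w 0.474 | delta cm [  1.2  -11.65   0.24] turn 0.1780187297142959
```

>>> arm_command:
  deltas:
    - {"xyz":[0.4,-4,0],"turn":0.2,"jaw":255}
    - {"xyz":[0.8,-8,0.2],"turn":0.2,"jaw":255}
    - {"xyz":[1.1,-10.5,0.2],"turn":0.2,"jaw":255}
    - {"xyz":[1.2,-11.3,0.2],"turn":0.2,"jaw":255}
    - {"xyz":[1.2,-11.3,0.2],"turn":0.2,"jaw":255}

```text
clock: 11.05
position: [0.5273, 0.0036, 0.2501]
ee_rot: [0.335, -3.121, 0.018]
force: [0.5, 0.8, -1.4]
width: 0.474
```

```bash
python3 -c "
from h import *
delta(unrk(-.048,-.001,.25),12.57)
"
```

```text
t 11.05 pos [0.5273 0.0036 0.2501] yawY 12.27 zdir [-0.001 -0.012 -1.   ] F [ 0.46  0.75 -1.4 ] w 0.474 | delta cm [-0.1  -0.06  0.01] turn -0.3012698012446151
```

>>> arm_command:
  deltas:
    - {"xyz":[-0.1,0,2.5],"turn":-0.3,"jaw":255}
    - {"xyz":[-0.1,0,5],"turn":-0.3,"jaw":255}
    - {"xyz":[-0.1,0,7.1],"turn":-0.3,"jaw":255}
    - {"xyz":[-0.1,0,7.1],"turn":-0.3,"jaw":255}
    - {"xyz":[-0.1,0,7.1],"turn":-0.3,"jaw":255}

```text
clock: 11.47
position: [0.5273, 0.0047, 0.1785]
ee_rot: [0.346, -3.117, 0.017]
force: [0.1, -0.7, -1.9]
width: 0.477
```

>>> arm_command:
  deltas:
    - {"xyz":[0,0,0],"turn":0,"jaw":255}
    - {"xyz":[0,0,0],"turn":0,"jaw":255}
    - {"xyz":[0,0,0],"turn":0,"jaw":255}

```text
clock: 11.72
position: [0.5281, 0.0053, 0.1797]
ee_rot: [0.348, -3.119, 0.017]
force: [0.6, -0.2, -2.6]
width: 0.476
```

```bash
python3 -c "
from h import *
from cell import get_image
d=get_image('wrist');np.savez('w10.npz',**d);crop(d,250,90,400,250,5,'pics/w10.png')
delta(unrk(-.048,-.001,.175),12.57)
"
```

```text
t 11.77 pos [0.528  0.005  0.1796] yawY 12.71 zdir [-0.002 -0.011 -1.   ] F [ 0.02  0.83 -2.42] w 0.475 | delta cm [ 0.   -0.17  0.46] turn 0.1417541286386097
```

View pics/w10.png

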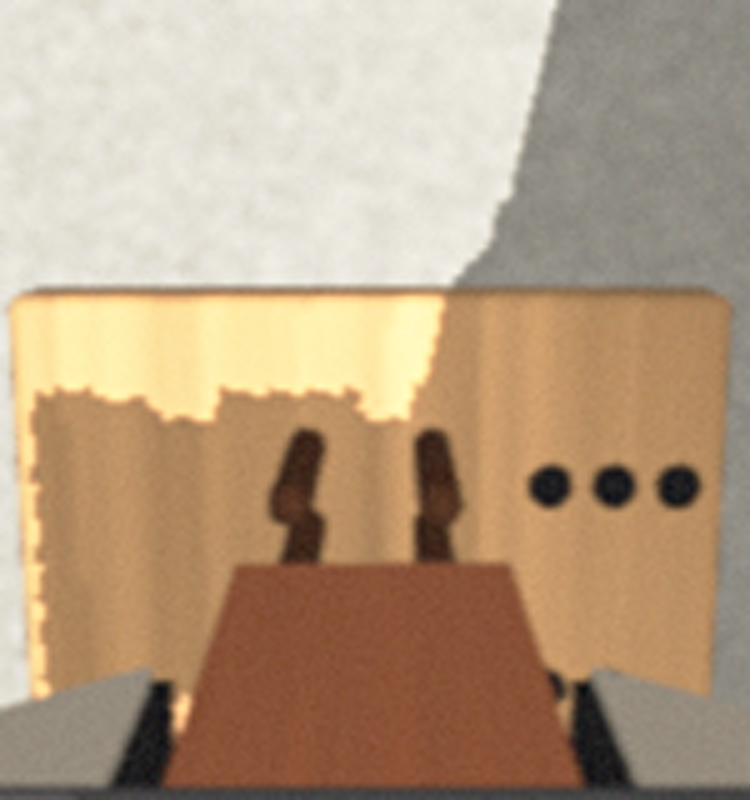

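```bash
python3 -c "
from h import *
np.set_printoptions(precision=4,suppress=True)
d=load('w10.npz')
f=lambda u,v:[250+u/5-.4,90+v/5-.4]
print('plate',rk(atz(d,[f(236,565),f(511,565)],.1028)))
print('dowel-',rk(atz(d,[f(291,498),f(439,498)],.083)))
print('pins',rk(atz(d,[f(549,486),f(614,486),f(678,486)],.025)))
print('tcp',rk([[.528,.005,.1796]]))
"
```

```text
plate [[-0.0507 -0.0214  0.1028]
 [-0.051   0.0226  0.1028]]
dowel- [[-0.0575 -0.0138  0.083 ]
 [-0.0576  0.0116  0.083 ]]
pins [[-0.0477  0.0367  0.025 ]
 [-0.0477  0.0504  0.025 ]
 [-0.0478  0.0639  0.025 ]]
tcp [[-0.048   0.0008  0.1796]]
```

>>> arm_command:
  deltas:
    - {"xyz":[0,0,1],"turn":0,"jaw":255}
    - {"xyz":[0,0,2],"turn":0,"jaw":255}
    - {"xyz":[0,0,3],"turn":0,"jaw":255}
    - {"xyz":[0,0,3],"turn":0,"jaw":255}

```text
clock: 12.1
position: [0.5271, 0.0046, 0.1472]
ee_rot: [0.347, -3.117, 0.017]
force: [2.4, -0.0, -3.9]
width: 0.476
```

```bash
python3 -c "
from h import *
delta(unrk(-.048,-.001,.1035),12.57)
"
```

```text
t 12.10 pos [0.5271 0.0046 0.1472] yawY 12.71 zdir [-0.005 -0.012 -1.   ] F [ 2.35 -0.03 -3.88] w 0.476 | delta cm [-0.13 -0.12  4.37] turn 0.13837642441890807
```

>>> arm_command:
  deltas:
    - {"xyz":[-0.1,0,1],"turn":0,"jaw":255}
    - {"xyz":[-0.1,0,2],"turn":0,"jaw":255}
    - {"xyz":[-0.1,0,3],"turn":0,"jaw":255}
    - {"xyz":[-0.1,0,4],"turn":0,"jaw":255}
    - {"xyz":[-0.1,0,4],"turn":0,"jaw":255}

```text
clock: 12.52
position: [0.5273, 0.0044, 0.1052]
ee_rot: [0.347, -3.115, 0.017]
force: [2.6, 1.7, -3.9]
width: 0.473
```

```bash
python3 -c "
from h import *
delta(unrk(-.048,-.001,.102),12.57)
"
```

```text
t 12.52 pos [0.5273 0.0044 0.1052] yawY 12.71 zdir [-0.006 -0.012 -1.   ] F [ 2.63  1.74 -3.91] w 0.473 | delta cm [-0.08 -0.13  0.32] turn 0.13857180035790861
```

>>> arm_command:
  deltas:
    - {"xyz":[0,0,0.2],"turn":0,"jaw":255}
    - {"xyz":[0,0,0.35],"turn":0,"jaw":255}
    - {"xyz":[0,0,0.4],"turn":0,"jaw":255}

```text
clock: 12.77
position: [0.5278, 0.0044, 0.1017]
ee_rot: [0.347, -3.116, 0.017]
force: [0.5, -0.4, 4.6]
width: 0.474
```

```bash
python3 -c "
from h import *
from cell import get_image
delta(unrk(-.048,-.001,.102),12.57)
e=get_image('side');crop(e,250,130,410,290,4,'pics/s11.png')
delta(unrk(-.048,-.001,.102),12.57)
"
```

```text
t 12.77 pos [0.5278 0.0044 0.1017] yawY 12.71 zdir [-0.005 -0.012 -1.   ] F [ 0.49 -0.45  4.65] w 0.474 | delta cm [-0.03 -0.12 -0.03] turn 0.1354879823811359
t 12.82 pos [0.5277 0.0044 0.1017] yawY 12.70 zdir [-0.005 -0.012 -1.   ] F [1.57 0.77 0.78] w 0.477 | delta cm [-0.04 -0.12 -0.02] turn 0.13488108258491138
```

View pics/s11.png

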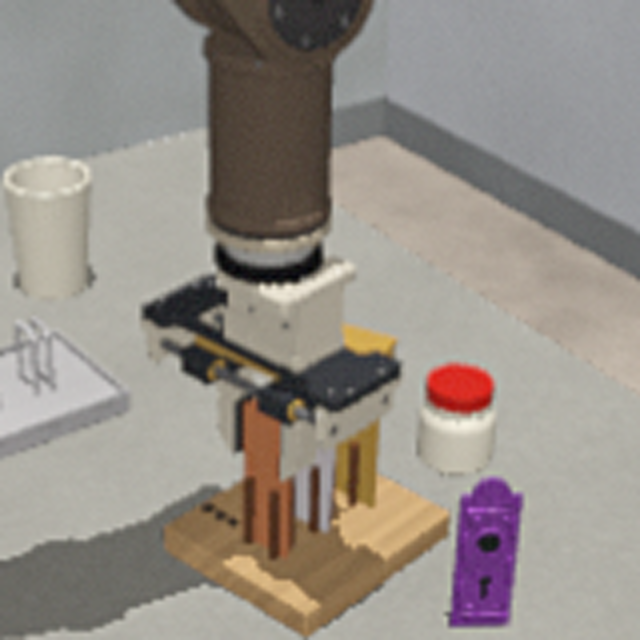

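>>> arm_command:
  deltas:
    - {"xyz":[0,0,0],"turn":0,"jaw":0}
    - {"xyz":[0,0,0],"turn":0,"jaw":0}
    - {"xyz":[0,0,0],"turn":0,"jaw":0}
    - {"xyz":[0,0,0],"turn":0,"jaw":0}
    - {"xyz":[0,0,0],"turn":0,"jaw":0}

```text
clock: 13.23
position: [0.5276, 0.0044, 0.1018]
ee_rot: [0.347, -3.116, 0.017]
force: [0.0, 0.4, 0.5]
width: 0.79
```

>>> arm_command:
  deltas:
    - {"xyz":[0,0,0],"turn":0,"jaw":0}
    - {"xyz":[0,0,0],"turn":0,"jaw":0}
    - {"xyz":[0,0,-3],"turn":0,"jaw":0}
    - {"xyz":[0,0,-7],"turn":0,"jaw":0}
    - {"xyz":[0,0,-10],"turn":0,"jaw":0}

```text
clock: 13.65
position: [0.5281, 0.0054, 0.2037]
ee_rot: [0.346, -3.116, 0.018]
force: [0.8, 0.5, -0.3]
width: 0.998
```

```bash
python3 -c "
from h import *
from cell import get_image
e=get_image('side');np.savez('s12.npz',**e);crop(e,250,130,410,290,4,'pics/s12.png')
d=get_image('top');np.savez('t12.npz',**d);crop(d,300,160,400,250,6,'pics/t12.png')
print(rk([[.6197,.0185,0]]))
delta([.6175,.0185,.226],12.57)
"
```

```text
[[ 0.04445558 -0.00601924  0.        ]]
t 13.75 pos [0.5311 0.0056 0.2067] yawY 12.69 zdir [ 0.003 -0.01  -1.   ] F [ 0.97  0.08 -0.18] w 1.001 | delta cm [-8.71 -0.67 -1.92] turn 0.12027919415282895
```

View pics/s12.png

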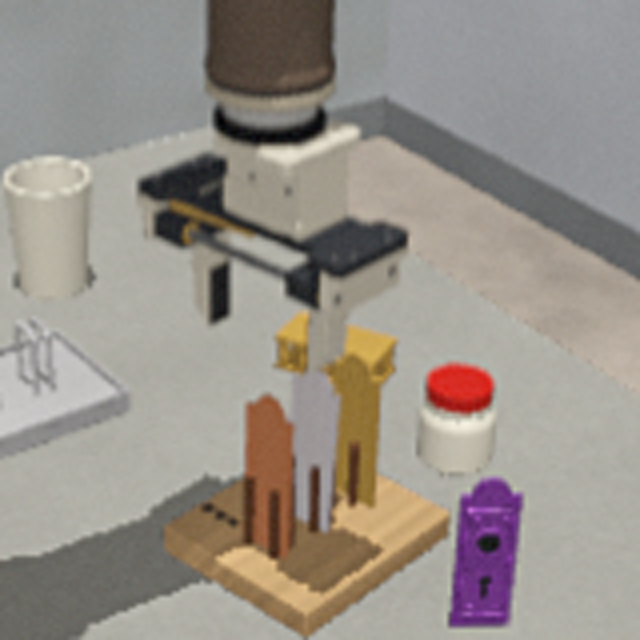

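View pics/t12.png

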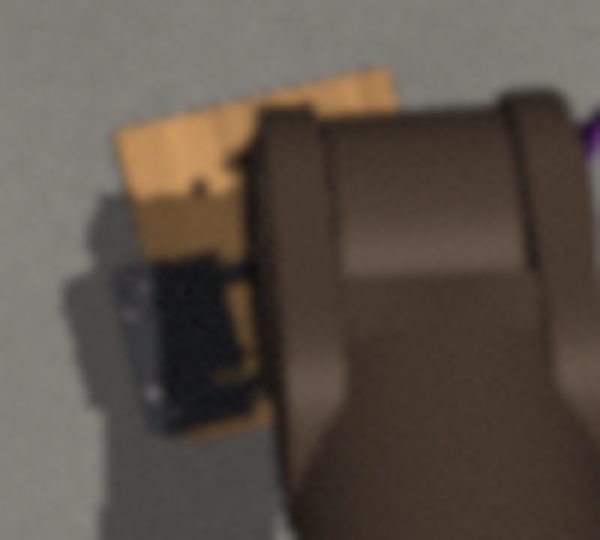

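>>> arm_command:
  deltas:
    - {"xyz":[-2,0,-1.5],"turn":0,"jaw":0}
    - {"xyz":[-5.5,-0.4,-1.8],"turn":0,"jaw":0}
    - {"xyz":[-8.2,-0.6,-1.9],"turn":0,"jaw":0}
    - {"xyz":[-8.7,-0.7,-1.9],"turn":0,"jaw":0}
    - {"xyz":[-8.7,-0.7,-1.9],"turn":0,"jaw":0}

```text
clock: 14.17
position: [0.6185, 0.0184, 0.2248]
ee_rot: [-0.348, 3.121, -0.017]
force: [-1.0, -0.4, 0.3]
width: 0.998
```

>>> arm_command:
  deltas:
    - {"xyz":[0,0,0],"turn":0,"jaw":0}
    - {"xyz":[0,0,0],"turn":0,"jaw":0}

```text
clock: 14.33
position: [0.6173, 0.0181, 0.224]
ee_rot: [0.347, -3.122, 0.018]
force: [-0.6, -0.2, 0.1]
width: 1.004
```

```bash
python3 -c "
from h import *
from cell import get_image
d=get_image('wrist');np.savez('w13.npz',**d);crop(d,250,90,420,260,4,'pics/w13.png')
delta([.6175,.0185,.101],12.57)
for y in (-.028,.016): print((proj(d,unrk(.0445,y,.143))-[250,90])*4)
"
```

```text
t 14.38 pos [0.6173 0.0182 0.2244] yawY 12.70 zdir [ 0.001 -0.011 -1.   ] F [ 0.19 -0.19 -0.9 ] w 1.000 | delta cm [-0.04  0.16 12.34] turn 0.13119693875111693
[[191.33337118 470.04891351]]
[[406.36399128 471.29438595]]
```

View pics/w13.png

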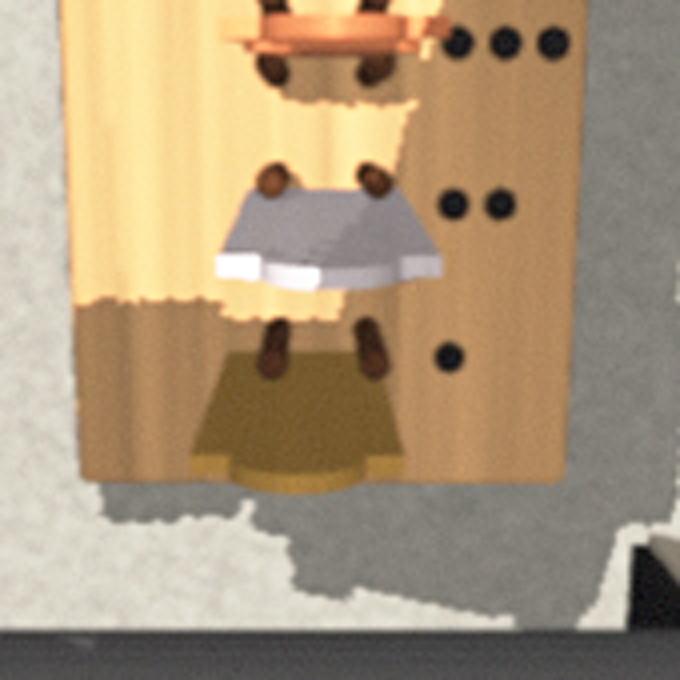

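>>> arm_command:
  deltas:
    - {"xyz":[0,0,3.5],"turn":0.1,"jaw":0}
    - {"xyz":[-0.1,0,7],"turn":0.1,"jaw":0}
    - {"xyz":[-0.1,0,10],"turn":0.1,"jaw":0}
    - {"xyz":[-0.1,0,12.2],"turn":0.1,"jaw":0}
    - {"xyz":[-0.1,0,12.2],"turn":0.1,"jaw":0}

```text
clock: 14.8
position: [0.6144, 0.0167, 0.0981]
ee_rot: [0.344, -3.114, 0.017]
force: [-1.2, 0.3, -0.0]
width: 1.0
```

>>> arm_command:
  deltas:
    - {"xyz":[0,0,-0.2],"turn":0,"jaw":0}
    - {"xyz":[0,0,-0.2],"turn":0,"jaw":0}

```text
clock: 14.97
position: [0.6143, 0.0167, 0.1012]
ee_rot: [0.343, -3.115, 0.017]
force: [0.7, -0.2, -0.1]
width: 0.997
```

```bash
python3 -c "
from h import *
delta(unrk(.043,-.006,.101),12.57)
"
```

```text
t 14.97 pos [0.6143 0.0167 0.1012] yawY 12.59 zdir [-0.007 -0.012 -1.   ] F [ 0.72 -0.24 -0.06] w 0.997 | delta cm [-0.43  0.06  0.02] turn 0.019106429395236546
```

>>> arm_command:
  deltas:
    - {"xyz":[-0.4,0,0],"turn":0,"jaw":0}
    - {"xyz":[-0.4,0,0],"turn":0,"jaw":100}
    - {"xyz":[-0.4,0,0],"turn":0,"jaw":255}
    - {"xyz":[-0.4,0,0],"turn":0,"jaw":255}
    - {"xyz":[-0.4,0,0],"turn":0,"jaw":255}
  force: 20

```text
clock: 15.38
position: [0.6184, 0.0175, 0.1017]
ee_rot: [0.344, -3.115, 0.017]
force: [-0.3, 0.4, -0.0]
width: 0.757
```

>>> arm_command:
  deltas:
    - {"xyz":[0,0,0],"turn":0,"jaw":255}
    - {"xyz":[0,0,0],"turn":0,"jaw":255}
    - {"xyz":[0,0,0],"turn":0,"jaw":255}
    - {"xyz":[0,0,0],"turn":0,"jaw":255}
    - {"xyz":[0,0,0],"turn":0,"jaw":255}

```text
clock: 15.8
position: [0.6183, 0.0176, 0.1017]
ee_rot: [0.344, -3.115, 0.017]
force: [0.2, -0.0, 0.3]
width: 0.478
```

```bash
python3 -c "
from h import *
delta(unrk(.043,-.006,.101),12.57)
print(rk([__import__('cell').observe()['position']]))
"
```

```text
t 15.80 pos [0.6183 0.0176 0.1017] yawY 12.59 zdir [-0.006 -0.012 -1.   ] F [ 0.23 -0.03  0.27] w 0.478 | delta cm [-0.01  0.06  0.06] turn 0.022767195937120732
[[ 0.04292483 -0.00660023  0.10165644]]
```

>>> arm_command:
  deltas:
    - {"xyz":[0,0,-1],"turn":0,"jaw":255}
    - {"xyz":[0,0,-2.5],"turn":0,"jaw":255}
    - {"xyz":[0,0,-4],"turn":0,"jaw":255}
    - {"xyz":[0,0,-4.5],"turn":0,"jaw":255}
    - {"xyz":[0,0,-4.5],"turn":0,"jaw":255}
  force: 20

```text
clock: 16.22
position: [0.6195, 0.0181, 0.1483]
ee_rot: [0.344, -3.118, 0.017]
force: [-0.5, -1.2, -2.7]
width: 0.476
```

>>> arm_command:
  deltas:
    - {"xyz":[0,0,0],"turn":0,"jaw":255}
    - {"xyz":[0,0,0],"turn":0,"jaw":255}

```text
clock: 16.38
position: [0.6191, 0.0182, 0.1478]
ee_rot: [0.344, -3.117, 0.017]
force: [0.1, 0.5, -1.6]
width: 0.475
```

```bash
python3 -c "
from h import *
from cell import get_image
delta(unrk(.043,-.006,.147),12.57)
print(rk([__import__('cell').observe()['position']]))
e=get_image('side');np.savez('s14.npz',**e);crop(e,280,130,400,270,4,'pics/s14.png')
"
```

```text
t 16.38 pos [0.6191 0.0182 0.1478] yawY 12.59 zdir [-0.004 -0.011 -1.   ] F [ 0.1   0.51 -1.6 ] w 0.475 | delta cm [0.08 0.02 0.08] turn 0.019778012303760306
[[ 0.04381529 -0.00622613  0.14775825]]
```

View pics/s14.png

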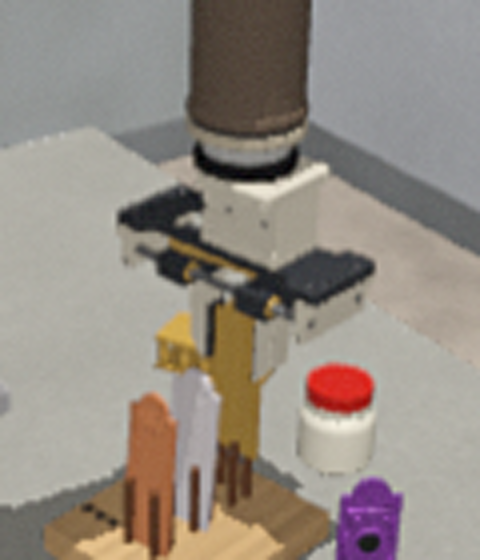

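>>> arm_command:
  deltas:
    - {"xyz":[0.3,0,0],"turn":0,"jaw":255}
    - {"xyz":[0.6,0,0],"turn":0,"jaw":255}
    - {"xyz":[0.9,0,0],"turn":0,"jaw":255}
    - {"xyz":[1.2,0,0],"turn":0,"jaw":255}
    - {"xyz":[1.2,0,0],"turn":0,"jaw":255}
  force: 12

```text
clock: 16.85
position: [0.6068, 0.0154, 0.1476]
ee_rot: [0.343, -3.117, 0.017]
force: [1.4, 0.4, -4.3]
width: 0.477
```

```bash
python3 -c "
from h import *
from cell import get_image
e=get_image('side');np.savez('s15.npz',**e);crop(e,280,130,400,270,4,'pics/s15.png')
d=get_image('wrist');np.savez('w15.npz',**d);crop(d,250,90,420,260,4,'pics/w15.png')
delta(unrk(.027,-.006,.147),12.57)
print(rk([__import__('cell').observe()['position']]))
"
```

```text
t 16.95 pos [0.607  0.0154 0.1477] yawY 12.59 zdir [-0.005 -0.011 -1.   ] F [-0.27 -0.11 -2.38] w 0.480 | delta cm [0.44 0.02 0.07] turn 0.01621732650113472
[[ 0.03142494 -0.00623936  0.14769283]]
```

View pics/s15.png

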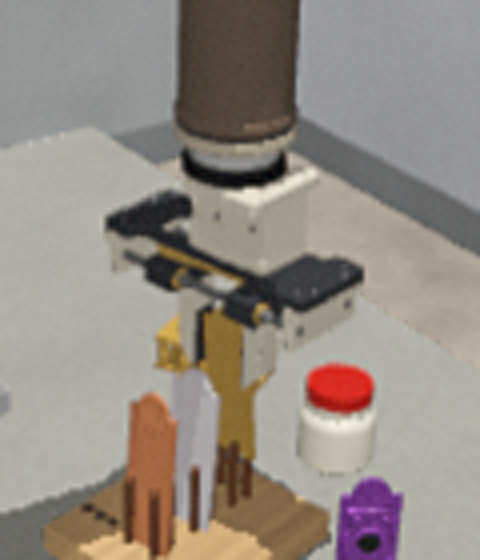

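View pics/w15.png

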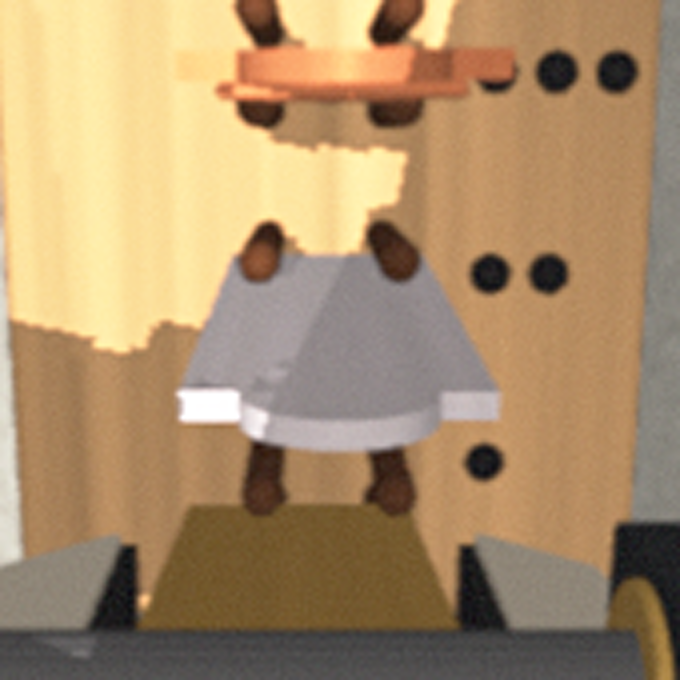

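>>> arm_command:
  deltas:
    - {"xyz":[0.2,0,0],"turn":0,"jaw":255}
    - {"xyz":[0.4,0,0],"turn":0,"jaw":255}
    - {"xyz":[0.4,0,0],"turn":0,"jaw":255}
    - {"xyz":[0.4,0,0],"turn":0,"jaw":255}
  force: 12

```text
clock: 17.28
position: [0.6031, 0.0145, 0.1478]
ee_rot: [0.344, -3.117, 0.017]
force: [1.6, 1.4, -3.5]
width: 0.476
```

>>> arm_command:
  deltas:
    - {"xyz":[0.1,0,0],"turn":0,"jaw":255}
    - {"xyz":[0,0,0],"turn":0,"jaw":255}
    - {"xyz":[-0.1,0,-1],"turn":0,"jaw":255}
    - {"xyz":[-0.1,0,-3],"turn":0,"jaw":255}
    - {"xyz":[-0.1,0,-6],"turn":0,"jaw":255}
  force: 25

```text
clock: 17.7
position: [0.6021, 0.0151, 0.2066]
ee_rot: [0.343, -3.11, 0.018]
force: [0.5, -0.4, -3.0]
width: 0.477
```

>>> arm_command:
  deltas:
    - {"xyz":[0,0,-3],"turn":0,"jaw":255}
    - {"xyz":[0,0,-6],"turn":0,"jaw":255}
    - {"xyz":[0,0,-6],"turn":0,"jaw":255}
    - {"xyz":[0,0,-6],"turn":0,"jaw":255}

```text
clock: 18.03
position: [0.6034, 0.0156, 0.2687]
ee_rot: [0.342, -3.113, 0.018]
force: [0.4, 1.1, -2.9]
width: 0.478
```

```bash
python3 -c "
from h import *
from cell import get_image
E=[get_image('side') for i in range(6)]
e=E[-1];e['depth']=np.median([x['depth'] for x in E],0);np.savez('s16.npz',**e);crop(e,280,110,400,250,4,'pics/s16.png')
d=get_image('wrist');np.savez('w16.npz',**d);crop(d,220,90,420,260,4,'pics/w16.png')
delta([.515,-.314,.283],2.2)
print(rk([__import__('cell').observe()['position']]))
"
```

```text
t 18.38 pos [0.6022 0.0158 0.2655] yawY 12.58 zdir [-0.013 -0.013 -1.   ] F [-0.41  0.15 -2.07] w 0.470 | delta cm [ 15.72 -30.31  -1.22] turn 10.375200354045745
[[ 0.02682086 -0.00484902  0.26546074]]
```

View pics/s16.png

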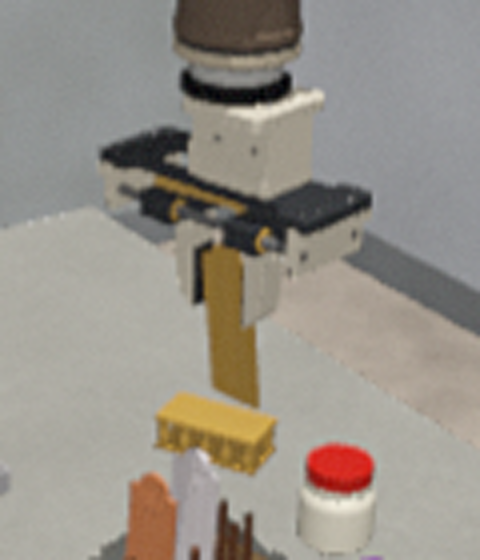

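View pics/w16.png

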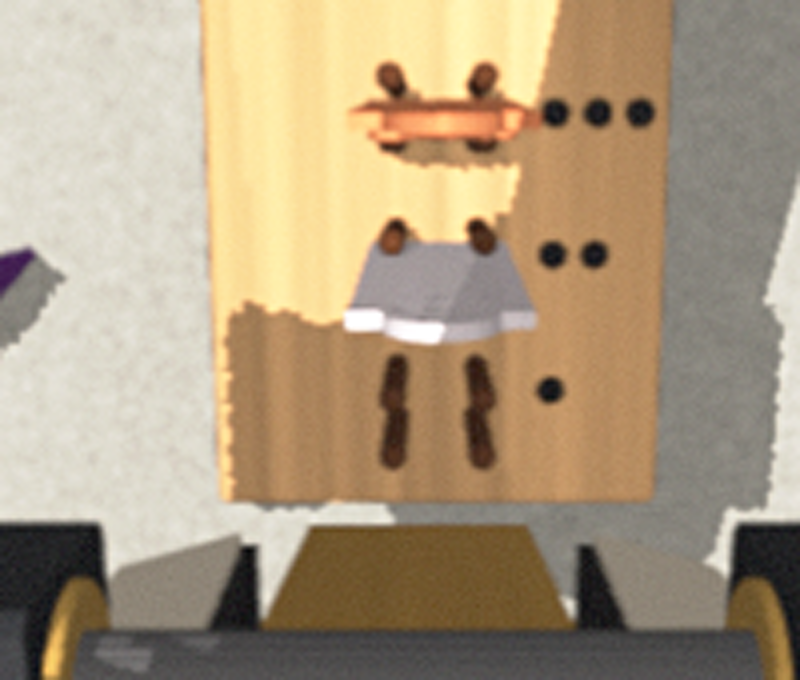

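```bash
cat > tilt.py <<'E'
from h import *
np.set_printoptions(precision=4,suppress=True)
def tilt(e,x0,y0,x1,y1,tcp):
    hs=cv2.cvtColor(e["frame"],cv2.COLOR_RGB2HSV)
    m=((hs[:,:,0]>12)&(hs[:,:,0]<32)&(hs[:,:,1]>110)).astype(np.uint8)
    k=np.zeros_like(m);k[y0:y1,x0:x1]=1;m=cv2.erode(m*k,np.ones((3,3)))
    Q,u=cloud(e,m)
    Q=Q[np.linalg.norm(Q-tcp,axis=1)<.12]
    for _ in range(4):
        c=Q.mean(0);n=np.linalg.svd(Q-c)[2][2];r=(Q-c)@n;Q=Q[abs(r)<.006]
    n*=np.sign(n[0]);print(len(Q),"c",c,"n",n,"lean",np.arcsin(n[2]),"yaw",np.degrees(np.arctan2(n[1],n[0])),"rms",r.std())
    return c,n
E
python3 -c "
from tilt import *
e=load('s16.npz');tilt(e,325,165,350,215,[.602,.0158,.2655])
d=load('w16.npz')
f=lambda u,v:[220+u/4-.4,90+v/4-.4]
z=.2655+.019-.0957*.985
p=atz(d,[f(309,526),f(528,526)],z);print(p,rk(p))
"
```

```text
269 c [0.6067 0.0185 0.255 ] n [0.9704 0.2065 0.1255] lean 0.12581688266593846 yaw 12.011926564130986 rms 0.0006891465969863984
[[ 0.6177 -0.0037  0.1902]
 [ 0.6079  0.0393  0.1902]] [[ 0.0376 -0.0273  0.1902]
 [ 0.0374  0.0169  0.1902]]
```

>>> arm_command:
  deltas:
    - {"xyz":[1.2,-2.2,-0.3],"turn":1,"jaw":255}
    - {"xyz":[2.8,-5.2,-0.7],"turn":3,"jaw":255}
    - {"xyz":[4.4,-8.2,-1.2],"turn":5,"jaw":255}
    - {"xyz":[6,-11.2,-1.8],"turn":7,"jaw":255}
    - {"xyz":[7.5,-14,-1.8],"turn":8.5,"jaw":255}
  force: 30

```text
clock: 18.8
position: [0.5593, -0.139, 0.2867]
ee_rot: [0.107, -3.127, 0.02]
force: [1.2, 0.0, -3.4]
width: 0.475
```

```bash
python3 -c "
from h import *
delta([.516,-.314,.284],2.2)
"
```

```text
t 18.80 pos [ 0.5593 -0.139   0.2867] yawY 3.94 zdir [-0.012 -0.013 -1.   ] F [ 1.18  0.05 -3.42] w 0.475 | delta cm [  5.51 -17.16   0.56] turn 1.741825695040447
```

>>> arm_command:
  deltas:
    - {"xyz":[1.2,-3.5,0.3],"turn":0.5,"jaw":255}
    - {"xyz":[2.3,-7,0.3],"turn":1,"jaw":255}
    - {"xyz":[3.5,-10.5,0.3],"turn":1.5,"jaw":255}
    - {"xyz":[4.6,-14,0.3],"turn":1.7,"jaw":255}
    - {"xyz":[5.2,-16,0.3],"turn":1.7,"jaw":255}
  force: 30

```text
clock: 19.22
position: [0.5158, -0.307, 0.2862]
ee_rot: [0.053, -3.127, 0.024]
force: [0.1, -1.0, -2.7]
width: 0.477
```

>>> arm_command:
  deltas:
    - {"xyz":[0,0,0],"turn":0,"jaw":255}
    - {"xyz":[0,0,0],"turn":0,"jaw":255}
    - {"xyz":[0,0,0],"turn":0,"jaw":255}

```text
clock: 19.47
position: [0.516, -0.3061, 0.2857]
ee_rot: [0.054, -3.126, 0.022]
force: [-0.1, 1.2, -3.0]
width: 0.472
```

```bash
python3 -c "
from h import *
from cell import get_image
E=[get_image('side') for i in range(6)]
e=E[-1];e['depth']=np.median([x['depth'] for x in E],0);np.savez('s17.npz',**e);crop(e,330,150,510,300,4,'pics/s17.png')
delta([.516,-.314,.284],2.2)
"
```

```text
t 19.77 pos [ 0.5163 -0.3059  0.2862] yawY 2.07 zdir [-0.014 -0.015 -1.   ] F [ 0.66 -0.02 -1.8 ] w 0.476 | delta cm [ 0.06 -0.81  0.23] turn -0.12776976231182857
```

View pics/s17.png

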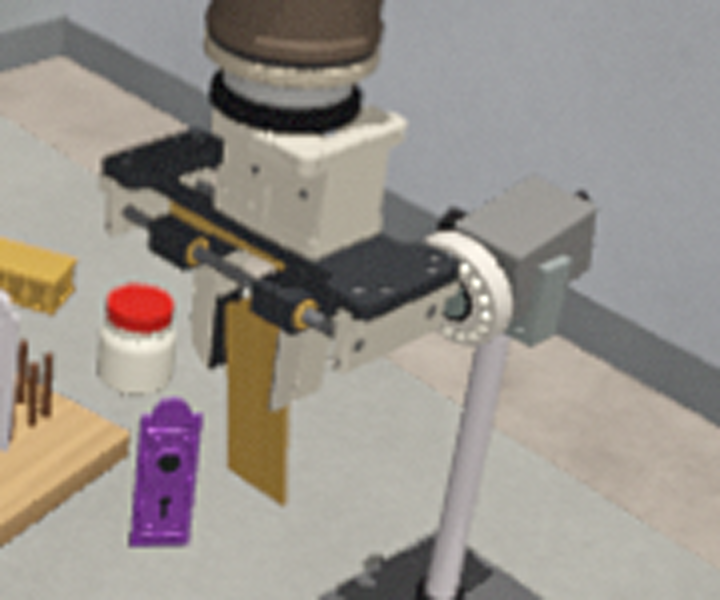

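>>> arm_command:
  deltas:
    - {"xyz":[0,-0.4,0.1],"turn":0,"jaw":255}
    - {"xyz":[0,-0.7,0.2],"turn":0,"jaw":255}
    - {"xyz":[0,-0.7,0.2],"turn":0,"jaw":255}
    - {"xyz":[0,-0.7,0.2],"turn":0,"jaw":255}
    - {"xyz":[0,-0.7,0.2],"turn":0,"jaw":255}
  force: 30

```text
clock: 20.18
position: [0.5165, -0.313, 0.2843]
ee_rot: [0.056, -3.127, 0.023]
force: [0.3, 0.2, -2.6]
width: 0.473
```

```bash
python3 -c "
from tilt import *
from cell import get_image,observe
E=[get_image('side') for i in range(8)]
e=E[-1];e['depth']=np.median([x['depth'] for x in E],0);np.savez('s18.npz',**e);crop(e,330,150,510,300,4,'pics/s18.png')
delta([.516,-.314,.284],2.2)
tcp=observe()['position']
c,n=tilt(e,382,222,405,280,tcp)
psi,tl=.038,.172
X=np.array([np.cos(tl)*np.cos(psi),np.cos(tl)*np.sin(psi),np.sin(tl)]);Y=np.array([-np.sin(psi),np.cos(psi),0]);Z=np.cross(X,Y)
yy=np.cross([0,0,1],n);yy/=np.linalg.norm(yy);zz=np.cross(n,yy)
lens=np.array([.672,-.308,.2935])
# from kinematics: plate mid at grip
G=tcp+[0,0,.019]
F=G-.0357*zz+.0035*n
print('face(kin) in lens',(F-lens)@np.c_[X,Y,Z])
# from depth: all brass points within 6mm of plane
P,uv=cloud(e);k=(uv[:,0]>378)&(uv[:,0]<410)&(uv[:,1]>215)&(uv[:,1]<285);P=P[k];P=P[abs((P-c)@n)<.006];hs=cv2.cvtColor(e['frame'],cv2.COLOR_RGB2HSV)
L=np.c_[(P-c)@yy,(P-c)@zz];L=L[np.hypot(*L.T)<.11];print('y,z ext',np.percentile(L,[1,50,99],axis=0))
zb=np.percentile(L[:,1],1)
yr=np.percentile(L[L[:,1]<zb+.04][:,0],[1,99]);print(yr)
F2=c+n*.0055+yy*yr.mean()+zz*(zb+.060)
print('face(depth) in lens',(F2-lens)@np.c_[X,Y,Z],'angX',np.arccos(n@X),'angZ',np.arccos(zz@Z))
# lens unmoved
Q,u=cloud(e)
a=load('sideA.npz')
k=np.s_[195:215,462:478];print('head depth change',np.median(e['depth'][k]-a['depth'][k]))
"
```

```text
t 20.58 pos [ 0.5166 -0.3129  0.2843] yawY 2.08 zdir [-0.014 -0.015 -1.   ] F [-0.83 -0.1  -2.5 ] w 0.472 | delta cm [ 0.06 -0.11  0.03] turn -0.12244190726066506
443 c [ 0.5221 -0.3105  0.2711] n [0.9913 0.0406 0.125 ] lean 0.12528035273179933 yaw 2.3457917076289267 rms 0.0003789229667820696
face(kin) in lens [-0.1497  0.001   0.0005]
y,z ext [[-0.0418 -0.0609]
 [ 0.0001  0.0053]
 [ 0.0335  0.0739]]
[-0.0252  0.0181]
face(depth) in lens [-0.1461 -0.0003  0.0024] angX 0.04681012838994348 angZ 0.04672162867306239
head depth change 7.751584e-05
```

View pics/s18.png

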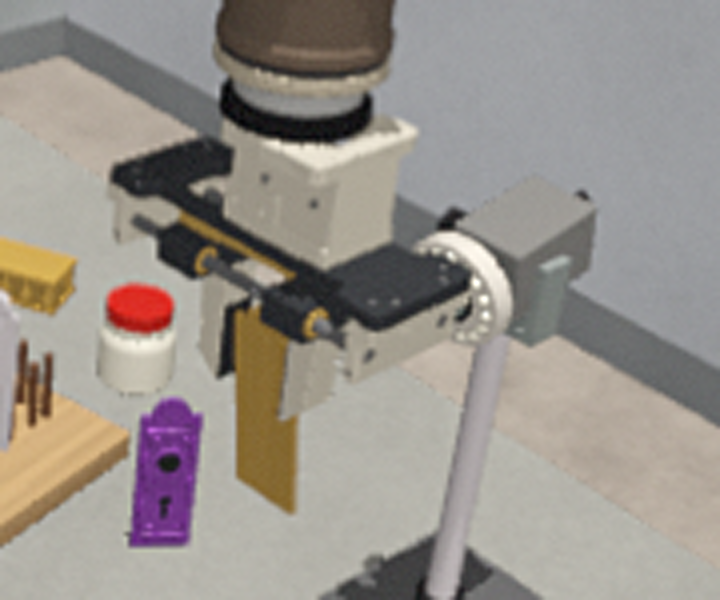

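```bash
python3 -c "
from tilt import *
from cell import get_image,observe
T=[get_image('top') for i in range(6)]
t=T[-1];t['depth']=np.median([x['depth'] for x in T],0)
e=load('s18.npz')
for nm,d in (('top',t),('side',e)):
    P,uv=cloud(d);R=rk(P)
    for lab,x in (('nickel',-.001),('copper',-.046)):
        k=(abs(R[:,0]-x)<.015)&(abs(R[:,1])<.04)
        for lo,hi in ((.09,.12),(.12,.145),(.145,.17)):
            q=R[k&(R[:,2]>lo)&(R[:,2]<hi)]
            if len(q): print(nm,lab,lo,len(q),np.median(q,0),q.min(0),q.max(0))
crop(t,220,120,400,260,4,'pics/t19.png')
o=observe();print(o['clock'],o['position'],np.abs(o['dq']).max(),o['force'],o['width'])
"
```

```text
top nickel 0.09 22 [0.0015 0.0025 0.1047] [ 0.0005 -0.0209  0.0911] [0.0036 0.0226 0.1197]
top nickel 0.12 26 [0.0037 0.001  0.1368] [ 0.0024 -0.0215  0.1218] [0.0097 0.0225 0.1449]
top nickel 0.145 19 [0.0062 0.0004 0.1539] [ 0.004  -0.0122  0.1462] [0.0084 0.014  0.1572]
top copper 0.09 13 [-0.0435 -0.0003  0.1074] [-0.0442 -0.0212  0.0957] [-0.0406  0.0229  0.1184]
top copper 0.12 27 [-0.0411  0.0028  0.1349] [-0.0427 -0.0197  0.12  ] [-0.0352  0.0226  0.1449]
top copper 0.145 15 [-0.0394  0.0018  0.1543] [-0.0408 -0.0128  0.1467] [-0.0367  0.0139  0.1588]
side nickel 0.09 93 [ 0.     -0.0037  0.1059] [-0.0017 -0.0223  0.0901] [0.0024 0.0225 0.1196]
side nickel 0.12 89 [ 0.0017 -0.0017  0.133 ] [-0.0003 -0.0224  0.1202] [0.0061 0.022  0.1447]
side nickel 0.145 37 [ 0.003  -0.0002  0.1509] [ 0.0007 -0.0161  0.1453] [0.0062 0.019  0.1597]
side copper 0.09 106 [-0.0451 -0.0012  0.1055] [-0.0474 -0.0218  0.0905] [-0.0412  0.0221  0.1197]
side copper 0.12 90 [-0.0434 -0.0017  0.1323] [-0.045  -0.0215  0.1209] [-0.0396  0.0225  0.1449]
side copper 0.145 37 [-0.0418 -0.0013  0.1512] [-0.0439 -0.0204  0.1451] [-0.0381  0.0222  0.1593]
20.8833 [ 0.5166 -0.3129  0.2843] 0.0016552414415265185 [ 0.4367  0.7011 -2.8393] 0.4771453792937902
```

View pics/t19.png

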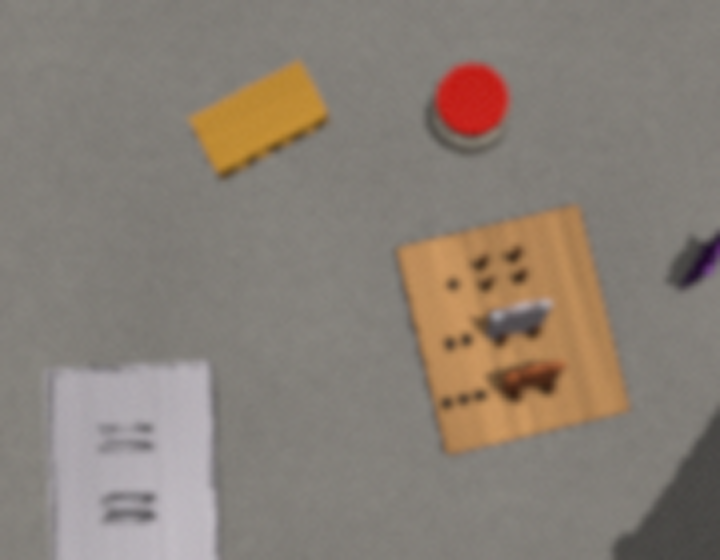

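```bash
python3 -c "
from cell import sign_off
print(sign_off())"
```

```text
the job is handed in; nothing more can be done
None
```

The job is handed in at about 21 s on the robot's clock. The nickel plate stands in slot 2 and the copper plate in slot 3, both let go. The brass plate is held crest up in front of the inspection camera.

**Brass pose:** The moves could not tilt the tool, so I tipped the brass plate back in the grip against its slot 1 dowels after partly lifting it.

| Last check, in the lens frame | Robot pose | Depth image |
|---|---|---|
| Distance from lens | 150 mm | 146 mm |
| Off-centre (y, z) | 1.0 mm, 0.5 mm | -0.3 mm, 2.4 mm |
| Angle off square | not measured | about 0.047 rad |

The plate leans 0.125 rad, against a lens tilt that I measured at about 0.17 rad. The arm was still, gripping at 30 N and carrying the plate's weight.

**Nickel and copper:** Both lean about 0.06 rad, the most the slots allow. Their tops are about 157 mm above the table, as expected for plates standing right down on the board.

**Other things:** The camera head had not moved (depth change under 0.1 mm). The jar and gallery look unmoved in the last top picture. I made no final measurement of the jug or hook, but no move went near either.

**Disagreements:** The top and wrist cameras differ by about 2–3 mm on the rack's position across the slots, so I placed the plates by the wrist view. Lens height came out between 290 and 298 mm depending on the method; I used 293.5 mm. Both differences are inside the tolerances.

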